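Roll the steel roller up the runway into its sliding cradle and push the cradle home

TASK

Take the wooden paddle by its bar and, with its blade, gently roll the polished steel roller up the runway of the jig, over the lip and into the sliding cradle. Keep pushing on the roller until the stiff cradle is fully home at the end block, bed it there with a steady press of about 15 N for a second (never 20 N or more), then leave it and set the paddle down again, upright and level on the worktop clear of the jig. Only the paddle may touch the roller: do not strike it, let it run off or lift it out, and do not disturb the gilt disc.

Things in the scene. Friction and masses are not known exactly. Their poses are not given: they have to be found in the camera images.
- jig: Low fixed jig, 330 x 78 mm, lying crosswise. Origin: centre of its underside, on the worktop; x = rolling direction (towards the robot's right), z up. Along x in its frame: level runway, 14 mm high, -165 to -65 mm; ramp up to 18 mm high at +25 mm; then a level bed to the 44 mm high end block at +131.5 mm. Runway 43 mm wide; side walls 24 mm high, then rails 30 mm high; sill at low end 18 mm high.
- cradle (a joint): Sliding cradle on the jig's bed, moving along the jig's +x: 0 = fully out, 0.050 m = fully home (hard stop, back plate at the end block). Stiff: about 6 N of friction, no spring, stays where left. Starts 0 to 0.02 m along. A dark frame: rounded lip bar 2 mm high at its open side, and a back plate reaching 31 mm above the bed. At the hard stop the push rises by about 5 N per mm.
- cradle_seat (a point): Where the roller's centre lies when seated between lip and back plate of the cradle: 18 mm above the bed, 9.8 mm beyond the middle of the lip along the jig's x. At joint 0 it is at x = 54.8 mm in the jig's frame; it moves with the cradle.
- roller_center (a point): Centre of the polished steel roller, diameter 36 mm, 40 mm long, about 0.28 kg, lying across the runway (axis along the jig's y, 1.5 mm play at each end), free to roll, slippery. It starts at x = -105 to -75 mm in the jig's frame. To be bedded with about 15 N (12 to 20); it must not be pressed harder nor roll faster than 0.25 m/s.
- roller: The same roller, origin at its centre; it turns about its y axis as it rolls.
- paddle_grip (a point): Middle of the beech paddle's bar, 38 mm above its underside; axes as the paddle's. Bar 16 x 16 mm along x, free to grasp from x = -35 to +50 mm from here. The blade, 30 mm wide, 50 mm high from the underside, 8 mm thick, stands across the +x end: pushing face 60 mm from here. A foot under the other end (to x = -47 mm) lets it stand level.
- paddle: The same paddle, about 0.07 kg; origin on its underside below the grasp point, x towards the blade, z up.
- gilt_disc: Gilt cast disc, 57 mm across and 5 mm thick, lying on the worktop; origin at the centre of its underside; not to be disturbed.
There are look-alikes about, which are no part of the job. Of the things shaped like the roller, the bare steel one is meant.

How it is judged:
By the outcome, as a careful person would: the job done as asked, in the order asked, and still so for the second after the job is handed in, with the robot touching nothing.
It also fails if it takes over 72 s, if anything falls off the work surface, if the arm or the gripper's body presses on something with over 40 N, if the wrist force passes 120 N, or if a joint passes its speed limit or range.

ROBOT

A 7-joint arm with a two-finger parallel gripper is mounted at the origin on a cart in front of the work surface, level with it; the furniture and walls round the work are solid. World frame = base frame: x ahead of the robot, y to its left, z up, the work surface at z = 0. Lengths are in m, angles in rad, forces in N, time in s.
With the tool pointing down it reaches from about 0.425 to 0.925 m from the base axis. Payload 6.8 kg.
Tool frame: the origin (TCP) lies at the very end of the fingers, on their centre line; the grasp point (between the pads) lies 19 mm behind it (r.grip_depth is the distance from the TCP to the grasp point, in m); z points along the fingers, y is the direction in which the jaws open and shut (so a half turn about z gives the same grasp; the last joint's range is limited). The gripper opens to 85 mm and grips with 20 to 120 N. Pads are 22 mm wide; open, the fingers measure 114 mm over their backs; the gripper's body (76 mm by 85 mm) begins 54 mm behind the grasp point. The pads swing forward as they close: fully open they stand 13 mm farther back than shut.
Start: joints at [-1.34, 0.477, 0.022, 1.555, -0.011, 1.109, -0.083], TCP at [0.224, 0.637, 0.231] pointing down, gripper open.
Joint ranges: [-2.96, 2.96], [-0.34, 2.1], [-1.41, 1.46], [0.24, 2.44], [-1.37, 4.51], [0.17, 1.92], [-2.96, 2.96]. Speed limits (rad/s): [2.39, 2.39, 3.14, 3.14, 3.14, 3.14, 3.14].

INTERFACE

Orientations are given as a rotation vector (axis times angle).
In Python, from bench import r, grab_frame gives the robot as it stands. The module is installed in compiled form; this text tells all that it offers.
- The arm moves only by the tool play_rows, never from a script. Its argument "increments" is a list of rows, each a list of 7 numbers: the shift along the tool's x, y, z in mm, then the turn, a rotation vector about the tool's x, y, z in rad, then the closure in counts, from 0 (fully open) to 255 (shut). In form: [[tx, ty, tz, rx, ry, rz, claw], ...]. A call has 1 to 5 rows; each row shifts and turns the pose as measured when the row begins, along the tool's axes as they then stand; what a row does not reach is not made up. A row lasts 1/10 s, in which the tool goes at most 50 mm and 8.59 degrees, less where a joint would pass 70% of its speed; a pose out of reach is approached as far as the arm can. A call is refused whole if a number of a shift passes 50 or a number of a turn 0.15, either way. A call with a gripper value outside its range is refused whole. The fingers move at their own pace and stop on an object; "force" is the grip in N (left out, the last holds). Time passes only in rows, so rows that do not move let the fingers close. It gives the time, the measured TCP pose, the force and the opening at its end, in the units of the state.
- r.get_obs(): the state, without advancing time (a new reading comes with each control period).
- grab_frame(name): name is "side" or "top"; returns a dict with "color" (400x640x3 uint8, blue, green, red), "depth" (400x640 float32, m along the optical axis (not along the pixel's ray), 0 where there is no reading), "K" (3x3 intrinsics, pixels), "k1" (the pictures are not rectified: a ray, as slopes to the right and down, at radius r is drawn at 1 + k1 r^2 times it, then the intrinsics apply), "T" (4x4, takes a point from camera to world coordinates). Camera axes: x right, y up, looking along -z (the intrinsics and any distortion apply to the point x, -y, -z); pixel columns grow to the right and rows downward; lengths in m; the calibration is good to about 2 mm. A picture is of the moment at which its call begins.
- r.hand_in(): hands the job in, once; it reports no verdict.
The state is a dict: "clock": time; "joints": joint angles; "qvel": joint speeds; "tau": joint torques, N m; "tcp_pos": TCP position; "orientation": TCP orientation; "contact_force": force on the tool from outside, world axes, zero at the start; "moment": the same for the moment, N m; "grip_width": finger opening in m.
Only numpy, scipy, OpenCV 4.12 (cv2) and the standard library are available. Lean on these libraries where they do the work, as an engineer would, in place of code of your own. Each camera call takes 0.05 s, during which the arm holds its last target.

## Working session

There is one attempt and no reset: what is moved stays moved. The work goes in short steps, Python scripts to look and compute and a tool call to move; the robot and the scene stay as the last step left them, time stands still between calls to the robot, and variables do not carry over. Pictures are saved under pics/ and viewed, and the job is handed in when it is done.

Besides the shell and the picture viewer there is one more tool, called after ">>>" by a JSON object that holds its "op" and its "data". play_rows: Moves the arm, as the interface text tells. Its arguments: {"type":"object","properties":{"increments":{"type":"array","items":{"type":"array","items":{"type":"number"}}},"force":{"type":"number"}},"required":["increments"]}

```bash
mkdir -p pics
cat > h.py <<'E'
import numpy as np, cv2
from bench import r, grab_frame
def save(name,fn):
    f=grab_frame(name); cv2.imwrite(f'pics/{fn}.png',f['color']); np.savez(f'pics/{fn}.npz',**f); return f
def load(fn): return dict(np.load(f'pics/{fn}.npz'))
def ray(f,u,v):
    K=f['K'];x=(u-K[0,2])/K[0,0];y=(v-K[1,2])/K[1,1]
    rd=np.hypot(x,y);rr=rd
    for _ in range(30): rr=rd/(1+f['k1']*rr*rr)
    s=rr/rd if rd>0 else 1
    return np.array([x*s,-y*s,-1.0])
def onz(f,u,v,z):
    d=f['T'][:3,:3]@ray(f,u,v);o=f['T'][:3,3]
    return o+d*(z-o[2])/d[2]
def bydepth(f,u,v):
    d=f['depth'][int(round(v)),int(round(u))]
    return f['T'][:3,:3]@(ray(f,u,v)*d)+f['T'][:3,3]
def proj(f,p):
    c=f['T'][:3,:3].T@(np.array(p)-f['T'][:3,3]); x=c[0]/-c[2];y=-c[1]/-c[2]
    s=1+f['k1']*(x*x+y*y);return f['K'][0,0]*x*s+f['K'][0,2],f['K'][1,1]*y*s+f['K'][1,2]
E
python3 - <<'E'
from h import *
for n in('side','top'):
    f=save(n,n+'0');print(n,f['K'],f['k1'],f['T'])
print(r.get_obs(),r.grip_depth)
E
```

```text
side [[419.36077976   0.         318.49006899]
 [  0.         419.36077976 208.12330802]
 [  0.           0.           1.        ]] -0.05390228879746588 [[-0.98311926  0.11149811 -0.14506786  0.42768509]
 [-0.18254248 -0.65162718  0.73624741  0.63980976]
 [-0.01243997  0.75030006  0.66098038  0.62199922]
 [ 0.          0.          0.          1.        ]]
top [[367.01481756   0.         314.80370023]
 [  0.         367.01481756 201.52369739]
 [  0.           0.           1.        ]] -0.06901085400205241 [[ 1.57684486e-02  9.94273852e-01 -1.05692300e-01  4.54772319e-01]
 [-9.99754165e-01  1.73260749e-02  1.38353602e-02 -9.93700174e-04]
 [ 1.55873696e-02  1.05448155e-01  9.94302630e-01  1.00073969e+00]
 [ 0.00000000e+00  0.00000000e+00  0.00000000e+00  1.00000000e+00]]
{'clock': 0.1, 'joints': array([-1.34007839,  0.47771192,  0.02235274,  1.55634802, -0.01151993,
        1.1092596 , -0.08312457]), 'qvel': array([-0.00064185, -0.00093051,  0.00028597, -0.00324885, -0.00023621,
        0.00170009, -0.00069037]), 'tau': array([ 3.22032633e-03, -5.97759998e+01,  1.61317762e+00, -2.81955868e+01,
        1.28494235e-02,  4.96165449e-03,  1.91726025e-05]), 'tcp_pos': array([0.22418846, 0.63613165, 0.23042874]), 'orientation': array([-5.29678014e-01, -3.09644694e+00,  2.49735920e-03]), 'contact_force': array([ 5.41927241e-01,  5.28796799e-04, -5.09556184e-03]), 'moment': array([ 0.03905453, -0.02942312,  0.00561004]), 'grip_width': 0.08558640370265339} 0.0187
```

View pics/side0.png

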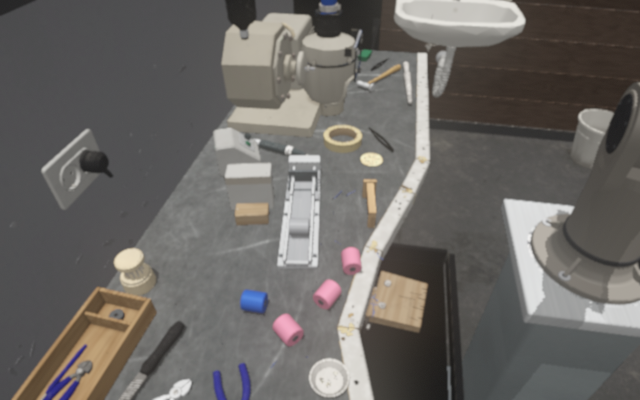

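View pics/top0.png

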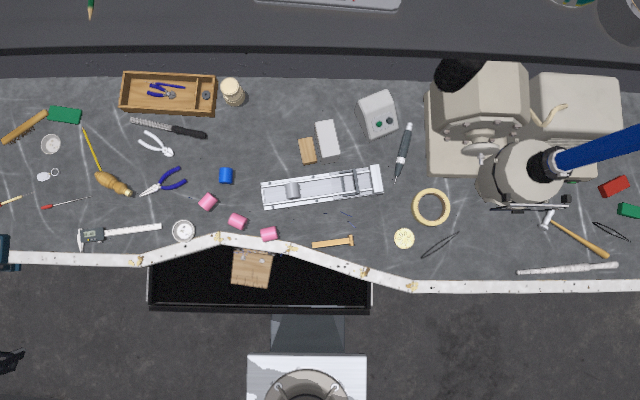

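Run:
```python
from h import *
a=load('top0')['color'][150:260,250:420]; cv2.imwrite('pics/c1.png',cv2.resize(a,None,fx=4.7,fy=4.7,interpolation=2))
a=load('side0')['color'][145:275,265:400]; cv2.imwrite('pics/c2.png',cv2.resize(a,None,fx=4.5,fy=4.5,interpolation=2))
```

```text
(no output)
```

View pics/c1.png

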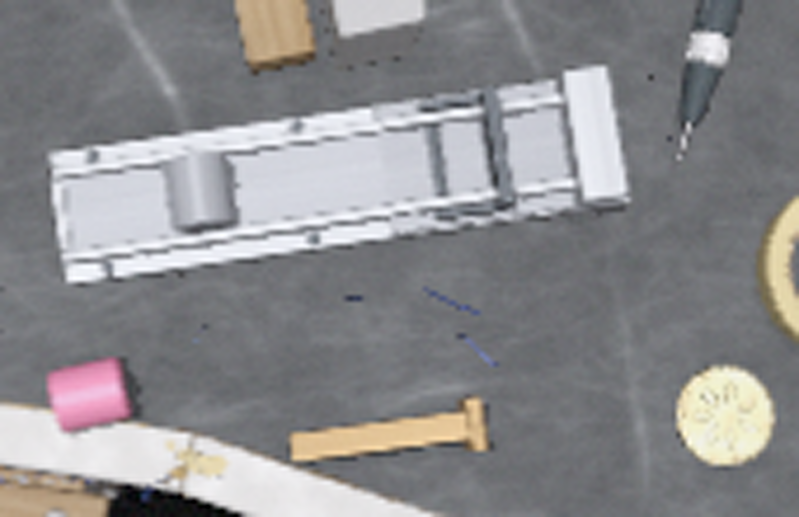

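View pics/c2.png

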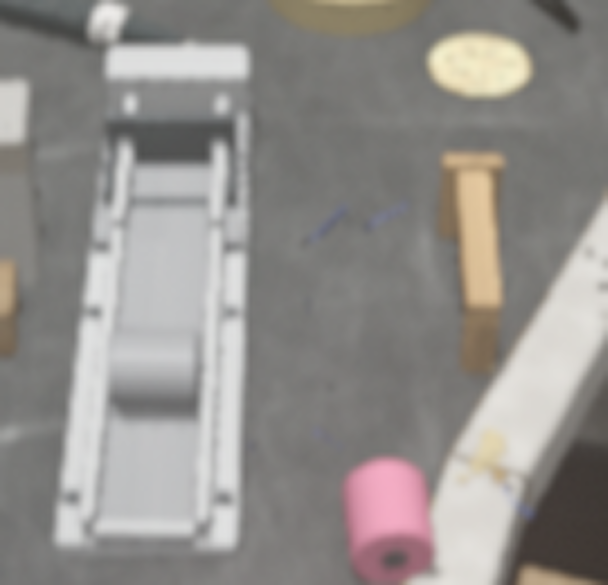

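Run:
```python
from h import *
f=load('top0')
q=lambda x,y:((x+.5)/4.7-.5+250,(y+.5)/4.7-.5+150)
def P(x,y,z): return onz(f,*q(x,y),z)
print('block',[P(*p,.044).round(4).tolist() for p in((565,70),(607,67),(630,203),(588,210))])
print('low',[P(*p,.024).round(4).tolist() for p in((52,152),(66,282))])
print('lowrail?',[bydepth(f,*q(*p)).round(4).tolist() for p in((62,158),(80,270),(590,140),(200,190),(110,210),(370,170),(725,415),(400,437),(330,445),(478,430),(520,200),(497,150))])
# paddle mask
s=load('side0')
for n,F,(x0,y0,x1,y1) in(('top',f,(305,228,362,255)),('side',s,(355,172,382,232))):
    hsv=cv2.cvtColor(F['color'],cv2.COLOR_BGR2HSV)
    m=((hsv[...,1]>80)&(hsv[...,0]>8)&(hsv[...,0]<28)).astype(np.uint8)
    mm=np.zeros_like(m);mm[y0:y1,x0:x1]=m[y0:y1,x0:x1]
    vs,us=np.nonzero(mm);pts=np.array([bydepth(F,u,v) for u,v in zip(us,vs)])
    top=pts[(pts[:,2]>.036)&(pts[:,2]<.058)]
    print(n,len(pts),len(top),np.percentile(pts[:,2],[5,25,50,75,95]).round(4))
    print(cv2.minAreaRect((top[:,:2]*1000).astype(np.float32)), top.mean(0))
    for (u,v) in []:pass
# image of paddle edges in top at z .046
print('bar',[P(*p,.046).round(4).tolist() for p in((291,433),(293,462),(462,416),(464,442))])
print('blade',[P(*p,.050).round(4).tolist() for p in((464,400),(483,398),(490,449),(470,452))])
hsv=cv2.cvtColor(f['color'],cv2.COLOR_BGR2HSV)
print('disc',P(725,415,.005))
```

```text
block [[0.6581, -0.1592, 0.044], [0.6604, -0.1832, 0.044], [0.5828, -0.1959, 0.044], [0.5784, -0.1721, 0.044]]
low [[0.609, 0.1319, 0.024], [0.5345, 0.1216, 0.024]]
lowrail? [[0.6079, 0.1279, 0.0095], [0.5427, 0.1154, 0.0108], [0.6181, -0.1732, 0.0447], [0.5849, 0.0454, 0.0504], [0.5778, 0.0991, 0.0106], [0.6025, -0.0505, 0.0196], [0.4652, -0.259, 0.0049], [0.4502, -0.0676, 0.0458], [0.4453, -0.029, 0.0478], [0.4547, -0.1099, 0.0522], [0.5868, -0.1372, 0.0189], [0.6105, -0.1199, 0.05]]
top 254 245 [0.0429 0.0454 0.0467 0.0481 0.0513]
((454.0693664550781, -60.38262939453125), (26.360877990722656, 104.77643585205078), 4.2834930419921875) [ 0.45169246 -0.06394206  0.04699137]
side 154 106 [0.0154 0.0337 0.0428 0.0461 0.049 ]
((448.22332763671875, -59.38076400756836), (24.53165054321289, 105.45388793945312), 11.56544303894043) [ 0.45446414 -0.06610034  0.04444629]
bar [[0.4515, -0.0074, 0.046], [0.4356, -0.0088, 0.046], [0.4622, -0.1017, 0.046], [0.448, -0.1029, 0.046]]
blade [[0.471, -0.1023, 0.05], [0.4723, -0.1128, 0.05], [0.4444, -0.1168, 0.05], [0.4426, -0.1058, 0.05]]
disc [ 0.46522199 -0.2589531   0.005     ]
```

```bash
cat >> h.py <<'E'
O=np.array([0.5968,-0.036]);A=np.radians(9.26);X=np.array([np.sin(A),-np.cos(A)]);Y=np.array([np.cos(A),np.sin(A)])
def J(p): d=np.array(p[:2])-O;return np.round([1000*d@X,1000*d@Y,1000*p[2]],1)
def W(x,y): return O+X*x/1000+Y*y/1000
E
python3 - <<'E'
from h import *
f=load('top0')
q=lambda x,y:((x+.5)/4.7-.5+250,(y+.5)/4.7-.5+150)
def P(x,y,z): return onz(f,*q(x,y),z)
print('low',[J(P(*p,.010)) for p in((52,152),(66,282))])
print('block',[J(P(*p,.044)) for p in((565,70),(607,67),(630,203),(588,210))])
print('lip',J(P(431,150,.02)),J(P(442,180,.02)),'plate top',J(P(488,90,.049)),J(P(510,207,.049)))
print('roller',[J(P(*p,.032)) for p in((165,190),(236,190))],J(P(200,150,.04)),J(P(203,230,.04)))
s=load('side0'); q2=lambda x,y:((x+.5)/4.5-.5+265,(y+.5)/4.5-.5+145)
print('side block',[J(onz(s,*q2(*p),.044)) for p in((107,78),(248,78),(113,45),(248,45))])
print('side low',[J(onz(s,*q2(*p),.010)) for p in((57,545),(240,545))])
print('roller',J(bydepth(s,*q2(155,350))),J(bydepth(s,*q2(155,380))))
print('disc',[J(onz(s,*q2(480,65),.005)),onz(s,*q2(480,65),.005)])
# paddle side
print('pad side bar end',[onz(s,*q2(*p),.046).round(4).tolist() for p in((465,308),(499,304),(457,168),(490,168))],'blade',[onz(s,*q2(*p),.05).round(4).tolist() for p in((443,155),(504,155),(504,166),(443,168))])
hsv=cv2.cvtColor(f['color'],cv2.COLOR_BGR2HSV)
m=((hsv[...,1]>80)&(hsv[...,0]>8)&(hsv[...,0]<28)).astype(np.uint8)
C=[]
for u in range(313,347):
    vs=[v for v in range(230,254) if m[v,u]]; C.append(onz(f,u,np.mean(vs),.046)[:2])
C=np.array(C);k=np.polyfit(C[:,1],C[:,0],1);print('axis',np.degrees(np.arctan(-k[0])),np.polyval(k,[-.0081,-.0546,-.11]))
E
```

```text
low [array([-165.2,   41.6,   10. ]), array([-167.1,  -34.7,   10. ])]
block [array([131.5,  40.7,  44. ]), array([155.5,  39.1,  44. ]), array([155.5, -39.5,  44. ]), array([131.4, -40. ,  44. ])]
lip [51.8  9.7 20. ] [55.4 -8.4 20. ] plate top [85.6 34.6 49. ] [ 87.3 -32.6  49. ]
roller [array([-102.3,    6.9,   32. ]), array([-62.5,   1.1,  32. ])] [-79.4  25.4  40. ] [-84.  -19.8  40. ]
side block [array([127.9,  39. ,  44. ]), array([128.2, -35.8,  44. ]), array([159. ,  38.1,  44. ]), array([159.2, -35.2,  44. ])]
side low [array([-167.3,   40. ,   10. ]), array([-166.3,  -37.9,   10. ])]
roller [-85.8   1.2  47.5] [-97.3   0.9  40.2]
disc [array([ 197.3, -166.3,    5. ]), array([ 0.46439139, -0.2574496 ,  0.005     ])]
pad side bar end [[0.4515, -0.0038, 0.046], [0.4365, -0.0092, 0.046], [0.4653, -0.1067, 0.046], [0.4491, -0.1095, 0.046]] blade [[0.4729, -0.1109, 0.05], [0.443, -0.116, 0.05], [0.4423, -0.107, 0.05], [0.4718, -0.1004, 0.05]]
axis 8.759504979488359 [0.44329288 0.45045781 0.4589941 ]
```

```bash
cat >> h.py <<'E'
from scipy.spatial.transform import Rotation as Ro
RT=np.column_stack([np.r_[-X,0],np.r_[Y,0],[0,0,-1.]])
def delta(tgt,o=None,R=RT):
    o=o or r.get_obs(); Rn=Ro.from_rotvec(o['orientation']).as_matrix()
    return (Rn.T@(np.array(tgt)-o['tcp_pos'])*1000).round(1), Ro.from_matrix(Rn.T@R).as_rotvec().round(4)
def plan(tgts,n):
    o=r.get_obs();p=o['tcp_pos'];Rn=Ro.from_rotvec(o['orientation']);Rs=Rn
    rv=(Rn.inv()*Ro.from_matrix(RT)).as_rotvec();N=sum(n)
    for t,k in zip(tgts,n):
        t=np.array(t);p0=p
        for i in range(k):
            pn=p0+(t-p0)*(i+1)/k; print((Rn.inv().apply(pn-p)*1000).round(1),(rv/N).round(3)); Rn=Rn*Ro.from_rotvec(rv/N);p=pn
E
python3 - <<'E'
from h import *
plan([(.42,.35,.23),(.48,.12,.22),(.4505,-.055,.16)],[9,6,5])
E
```

```text
[-31.1 -22.8   0.1] [-0.     0.     0.054]
[-32.3 -21.1   0.1] [-0.     0.     0.054]
[-33.3 -19.3   0.1] [-0.     0.     0.054]
[-34.3 -17.5   0.1] [-0.     0.     0.054]
[-35.2 -15.6   0.1] [-0.     0.     0.054]
[-36.  -13.7   0.1] [-0.     0.     0.054]
[-36.7 -11.8   0.1] [-0.     0.     0.054]
[-37.3  -9.8   0.1] [-0.     0.     0.054]
[-37.7  -7.8   0.1] [-0.     0.     0.054]
[-34.9 -18.8   1.7] [-0.     0.     0.054]
[-35.8 -16.9   1.7] [-0.     0.     0.054]
[-36.7 -15.    1.7] [-0.     0.     0.054]
[-37.4 -13.    1.7] [-0.     0.     0.054]
[-38.1 -11.    1.7] [-0.     0.     0.054]
[-38.6  -8.9   1.7] [-0.     0.     0.054]
[-29.4 -19.9  12. ] [-0.     0.     0.054]
[-30.4 -18.3  12. ] [-0.     0.     0.054]
[-31.3 -16.7  12. ] [-0.     0.     0.054]
[-32.2 -15.   12. ] [-0.     0.     0.054]
[-32.9 -13.2  12. ] [-0.     0.     0.054]
```

>>> {"op": "play_rows", "data": {"increments": [[-31,-23,0,0,0,0.054,90],[-32,-21,0,0,0,0.054,90],[-33,-19,0,0,0,0.054,90],[-34,-17.5,0,0,0,0.054,90],[-35,-15.5,0,0,0,0.054,90]], "force": 100}}

```text
clock: 0.6
tcp_pos: [0.3281, 0.4768, 0.2269]
orientation: [-0.937, -2.994, 0.007]
contact_force: [0.9, 0.0, -0.2]
grip_width: 0.0553
```

>>> {"op": "play_rows", "data": {"increments": [[-36,-13.5,0,0,0,0.054,90],[-36.5,-12,0,0,0,0.054,90],[-37,-10,0,0,0,0.054,90],[-37.5,-8,0,0,0,0.054,90],[-35,-19,2,0,0,0.054,90]]}}

```text
clock: 1.1
tcp_pos: [0.427, 0.303, 0.2239]
orientation: [-1.348, -2.834, 0.01]
contact_force: [0.6, 0.1, 0.1]
grip_width: 0.0553
```

Run:
```python
from h import *
print(r.get_obs())
plan([(.48,.12,.22),(.4505,-.055,.16)],[6,5])
```

```text
{'clock': 1.1, 'joints': array([-0.94743151,  0.24046478,  0.24974978,  1.93202704, -0.07106995,
        0.98481346,  0.01814984]), 'qvel': array([ 0.40919373, -0.26140308,  0.27617301,  0.42695315, -0.01033523,
       -0.13357687,  0.13672614]), 'tau': array([ -3.43356773, -38.71341705,   1.00237425, -26.77070796,
        -0.09301559,   0.32477036,  -0.12762627]), 'tcp_pos': array([0.42704453, 0.30299901, 0.22392421]), 'orientation': array([-1.3478483 , -2.83410665,  0.0103191 ]), 'contact_force': array([0.64222168, 0.09083886, 0.12891991]), 'moment': array([-0.02249071, -0.04177952, -0.02552765]), 'grip_width': 0.05533438504051081}
[-29.2 -12.4   0.7] [-0.001  0.     0.047]
[-29.8 -11.    0.7] [-0.001  0.     0.047]
[-30.3  -9.6   0.7] [-0.001  0.     0.047]
[-30.7  -8.1   0.7] [-0.001  0.     0.047]
[-31.   -6.7   0.7] [-0.001  0.     0.047]
[-31.3  -5.2   0.7] [-0.001  0.     0.047]
[-30.  -19.   12.1] [-0.001  0.     0.047]
[-30.8 -17.5  12.1] [-0.001  0.     0.047]
[-31.6 -16.1  12. ] [-0.001  0.     0.047]
[-32.4 -14.6  12. ] [-0.001  0.     0.047]
[-33. -13.  12.] [-0.001  0.     0.047]
```

>>> {"op": "play_rows", "data": {"increments": [[-29,-12.5,0.5,0,0,0.047,90],[-30,-11,0.5,0,0,0.047,90],[-30.5,-9.5,0.5,0,0,0.047,90],[-30.5,-8,0.5,0,0,0.047,90],[-31,-6.5,0.5,0,0,0.047,90]]}}

```text
clock: 1.6
tcp_pos: [0.4709, 0.1412, 0.2206]
orientation: [-1.688, -2.645, 0.015]
contact_force: [-0.3, 0.3, -0.2]
grip_width: 0.055
```

>>> {"op": "play_rows", "data": {"increments": [[-31,-5,0.5,0,0,0.047,90],[-30,-19,12,0,0,0.047,90],[-31,-17.5,12,0,0,0.047,90],[-31.5,-16,12,0,0,0.047,90],[-32.5,-14.5,12,0,0,0.047,90]]}}

```text
clock: 2.1
tcp_pos: [0.4549, -0.0353, 0.1728]
orientation: [2.0, 2.422, -0.011]
contact_force: [0.9, -0.2, -0.6]
grip_width: 0.0554
```

Run:
```python
from h import *
print(r.get_obs()['joints'])
plan([(.4505,-.055,.12)],[4])
```

```text
[-0.51933959  0.20419884  0.52076817  2.14465696 -0.13001627  0.82750728
  0.27164077]
[-4.6 -1.9 13.2] [-0.001  0.001  0.007]
[-4.6 -1.9 13.2] [-0.001  0.001  0.007]
[-4.6 -1.9 13.2] [-0.001  0.001  0.007]
[-4.7 -1.9 13.2] [-0.001  0.001  0.007]
```

>>> {"op": "play_rows", "data": {"increments": [[-5,-2,13,0,0,0.007,90],[-5,-2,13,0,0,0.007,90],[-5,-2,13,0,0,0.007,90],[-4,-2,13,0,0,0.007,90],[0,0,0,0,0,0,90]]}}

```text
clock: 2.6
tcp_pos: [0.4457, -0.0629, 0.1175]
orientation: [-2.049, -2.379, 0.017]
contact_force: [0.2, 0.3, -1.1]
grip_width: 0.0553
```

Run:
```python
from h import *
print(delta((.4505,-.055,.020)))
f=save('top','top1');s=save('side','side1')
a=f['color'][180:270,280:400];b=s['color'][150:250,300:440]
cv2.imwrite('pics/c3.png',np.hstack([cv2.resize(a,(400,300),interpolation=2),cv2.resize(b,(400,300),interpolation=2)]))
```

```text
(array([ 7.7,  6.9, 97.4]), array([-0.0095,  0.0057, -0.0124]))
```

View pics/c3.png

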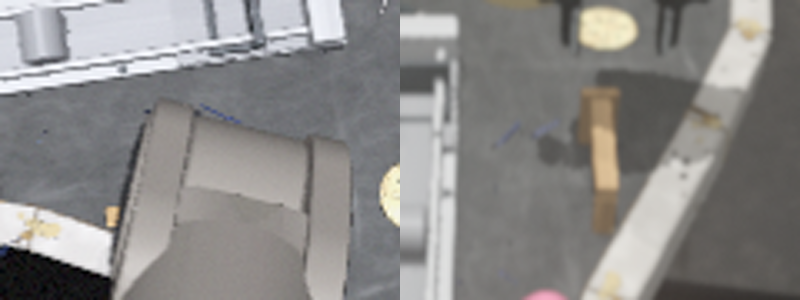

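>>> {"op": "play_rows", "data": {"increments": [[2,2,15,-0.003,0.002,-0.004,90],[2,2,15,-0.003,0.002,-0.004,90],[2,2,15,-0.003,0.002,-0.004,90],[1,1,15,0,0,0,90],[0,0,12,0,0,0,90]]}}

```text
clock: 3.2
tcp_pos: [0.4593, -0.0514, 0.0497]
orientation: [2.022, 2.393, 0.019]
contact_force: [0.7, 0.9, -0.4]
grip_width: 0.0556
```

Run:
```python
from h import *
print(delta((.4505,-.055,.020)))
```

```text
(array([-2.1, -9.7, 29.6]), array([ 0.0146, -0.0013,  0.0059]))
```

>>> {"op": "play_rows", "data": {"increments": [[-1,-4,6,0.005,0,0.003,90],[0,-2,6,0.003,0,0.002,90],[0,0,3,0,0,0,90],[0,0,0,0,0,0,90]]}}

```text
clock: 3.6
tcp_pos: [0.4538, -0.053, 0.0339]
orientation: [2.031, 2.393, 0.009]
contact_force: [-1.6, 0.9, 0.4]
grip_width: 0.0553
```

Run:
```python
from h import *
print(delta((.4505,-.055,.020)))
```

```text
(array([-1.5, -3.6, 13.9]), array([ 0.0062, -0.0017,  0.0015]))
```

>>> {"op": "play_rows", "data": {"increments": [[-1,-3,7,0.005,-0.001,0.001,90],[0,-1,5,0,0,0,90],[0,0,2,0,0,0,90],[0,0,0,0,0,0,90]]}}

```text
clock: 4.0
tcp_pos: [0.4503, -0.0548, 0.0195]
orientation: [2.034, 2.393, 0.003]
contact_force: [0.5, 0.9, -0.4]
grip_width: 0.0552
```

Run:
```python
from h import *
print(delta((.4505,-.055,.020)))
s=save('side','side2');f=save('top','top2')
b=s['color'][150:250,300:440];a=f['color'][180:270,280:400];
cv2.imwrite('pics/c4.png',np.hstack([cv2.resize(a,(400,300),interpolation=2),cv2.resize(b,(400,300),interpolation=2)]))
```

```text
(array([-0.2,  0.2, -0.5]), array([ 0.0023, -0.0005,  0.0003]))
```

View pics/c4.png

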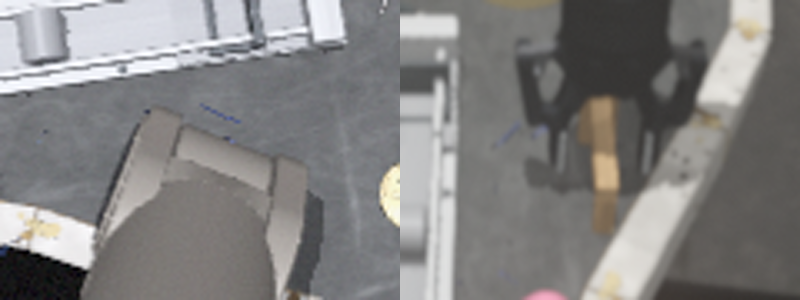

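>>> {"op": "play_rows", "data": {"increments": [[0,0,0,0,0,0,255],[0,0,0,0,0,0,255],[0,0,0,0,0,0,255],[0,0,0,0,0,0,255]], "force": 100}}

```text
clock: 4.5
tcp_pos: [0.4512, -0.0548, 0.0204]
orientation: [2.033, 2.392, 0.005]
contact_force: [-0.2, 0.4, -0.5]
grip_width: 0.0144
```

Run:
```python
from h import *
print(delta((.4505,-.055,.020)),r.get_obs()['grip_width'],r.get_obs()['contact_force'])
```

```text
(array([-0.1, -0.7,  0.4]), array([ 0.004 , -0.0005,  0.0004])) 0.014437018656786415 [-0.24854102  0.38639498 -0.48506614]
```

>>> {"op": "play_rows", "data": {"increments": [[0,0,-8,0,0,0,255],[0,0,-15,0,0,0,255],[0,0,-20,0,0,0,255],[0,0,-20,0,0,0,255],[0,0,-10,0,0,0,255]]}}

```text
clock: 5.0
tcp_pos: [0.4491, -0.0551, 0.096]
orientation: [-2.035, -2.392, -0.0]
contact_force: [-0.8, 0.2, -0.4]
grip_width: 0.0143
```

Run:
```python
from h import *
print(r.get_obs()['grip_width']);w=W(-190,0);print(w)
plan([(*w,.105)],[9])
f=save('side','side3');cv2.imwrite('pics/c5.png',cv2.resize(f['color'][100:280,240:440],(800,600),interpolation=2)[:,:])
```

```text
0.014313101307365742
[0.56622618 0.15152398]
[20.6 16.5 -1. ] [-0. -0. -0.]
[20.6 16.5 -1. ] [-0. -0. -0.]
[20.6 16.5 -1. ] [-0. -0. -0.]
[20.6 16.5 -1. ] [-0. -0. -0.]
[20.6 16.5 -1. ] [-0. -0. -0.]
[20.6 16.5 -1. ] [-0. -0. -0.]
[20.6 16.5 -1. ] [-0. -0. -0.]
[20.6 16.5 -1. ] [-0. -0. -0.]
[20.6 16.5 -1. ] [-0. -0. -0.]
```

View pics/c5.png

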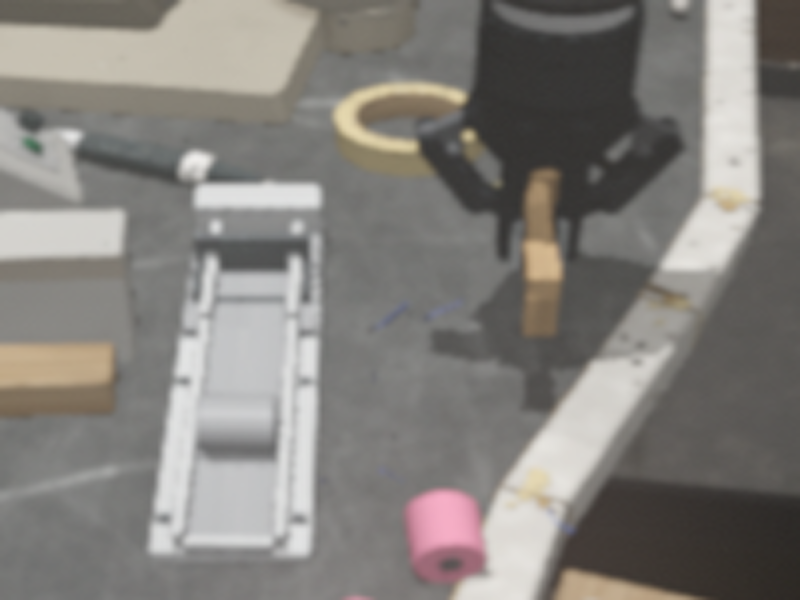

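>>> {"op": "play_rows", "data": {"increments": [[15,12,-1,0,0,0,255],[20,16,-1,0,0,0,255],[20,16,-1,0,0,0,255],[20,16,-1,0,0,0,255],[20,16,-1,0,0,0,255]]}}

```text
clock: 5.55
tcp_pos: [0.5088, 0.0507, 0.1015]
orientation: [-2.044, -2.385, -0.001]
contact_force: [0.3, 0.5, 0.3]
grip_width: 0.0144
```

>>> {"op": "play_rows", "data": {"increments": [[20,16,-1,0,0,0,255],[20,16,-1,0,0,0,255],[20,16,-1,0,0,0,255],[15,12,-1,0,0,0,255],[5,4,0,0,0,0,255]]}}

```text
clock: 6.05
tcp_pos: [0.5604, 0.1468, 0.1024]
orientation: [-2.037, -2.388, 0.003]
contact_force: [0.2, 0.5, -1.2]
grip_width: 0.0143
```

Run:
```python
from h import *
f0=load('top0')
for u,v in((328,138),(325,125),(307,150),(378,112)): print(bydepth(f0,u,v).round(3),J(bydepth(f0,u,v)))
w=W(-190,0);o=r.get_obs();print(o['joints'],J(o['tcp_pos']),delta((*w,.0434)))
s=save('side','side4');f=save('top','top4')
cv2.imwrite('pics/c6.png',np.hstack([cv2.resize(s['color'][150:300,240:390],(400,400),interpolation=2),cv2.resize(f['color'][130:250,220:340],(400,400),interpolation=2)]))
```

```text
[ 0.713 -0.044  0.098] [ 26.9 113.   98.2]
[ 0.747 -0.036  0.096] [ 24.6 148.2  96.4]
[0.697 0.009 0.031] [-28.  106.5  31.1]
[ 0.789 -0.174  0.084] [167.6 167.7  84.3]
[-0.69689377  0.51017851  0.43937143  1.91908529 -0.30256383  0.78029571
  0.0697044 ] [-186.3   -6.5  102.4] (array([ 3.7,  6.7, 58.9]), array([-0.0035, -0.0014, -0.0033]))
```

View pics/c6.png

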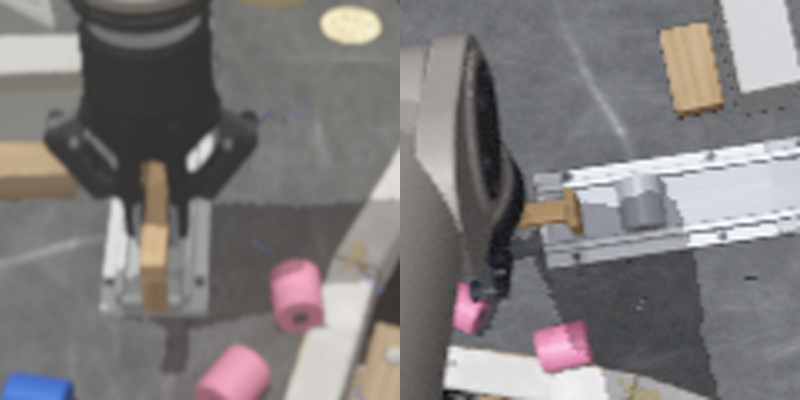

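Run:
```python
from h import *
f=load('top4')
for x,y in((570,190),(581,232),(577,188),(571,235)): print(J(onz(f,220+(x-400+.5)*.3-.5,130+(y+.5)*.3-.5,.132)))
```

```text
[-129.8    5.2  132. ]
[-126.1  -26.   132. ]
[-124.7    5.9  132. ]
[-133.4  -27.1  132. ]
```

>>> {"op": "play_rows", "data": {"increments": [[2,3,12,-0.001,0,-0.002,255],[1,2,15,-0.001,0,-0.001,255],[0,1,12,0,0,0,255],[0,0,5,0,0,0,255],[0,0,0,0,0,0,255]]}}

```text
clock: 6.65
tcp_pos: [0.5625, 0.144, 0.0527]
orientation: [-2.04, -2.384, 0.01]
contact_force: [-0.5, -0.0, -0.9]
grip_width: 0.014
```

```bash
cat > st.py <<'E'
from h import *
def st(y=0,z=.0434):
    o=r.get_obs();w=W(-190,y);p=J(o['tcp_pos']);d=delta((*w,z),o)
    F=o['contact_force'];print('t',o['clock'],'jig',p,'corr y,z',d[0][1:],'rot',d[1],'F x,y,z',round(F[:2]@X,1),round(F[:2]@Y,1),round(F[2],1),'gw',round(o['grip_width'],4),'My',o['moment'].round(2))
E
python3 -c "
from st import *
st()"
```

```text
t 6.65 jig [-183.2   -4.9   52.7] corr y,z [4.9 9.2] rot [-0.0071  0.0014 -0.0066] F x,y,z -0.0 -0.5 -0.9 gw 0.014 My [-0.02  0.01  0.05]
```

>>> {"op": "play_rows", "data": {"increments": [[2,4,3,-0.004,0.001,-0.004,255],[2,3,3,-0.002,0,-0.002,255],[0,1,2,0,0,0,255],[0,0,0,0,0,0,255]]}}

```text
clock: 7.05
tcp_pos: [0.5709, 0.1493, 0.0444]
orientation: [2.035, 2.392, 0.0]
contact_force: [-0.2, -0.3, -0.8]
grip_width: 0.0141
```

Run:
```python
from st import *
st()
f=save('top','top5')
cv2.imwrite('pics/c7.png',cv2.resize(f['color'][160:235,240:340],(800,600),interpolation=2))
s=save('side','side5')
cv2.imwrite('pics/c8.png',cv2.resize(s['color'][180:280,260:360],(600,600),interpolation=2))
```

```text
t 7.05 jig [-187.     4.3   44.4] corr y,z [-4.3  1. ] rot [ 0.0005  0.0002 -0.0008] F x,y,z 0.3 -0.2 -0.8 gw 0.0141 My [-0.02 -0.03  0.04]
```

View pics/c7.png

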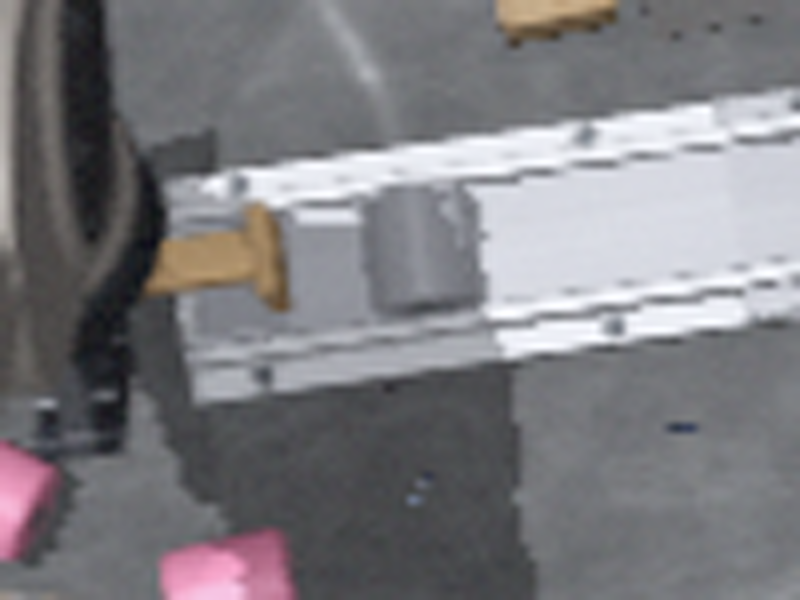

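View pics/c8.png

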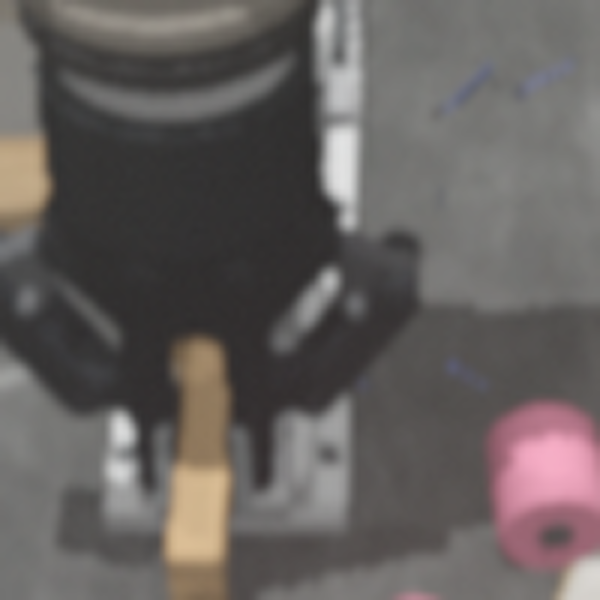

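Run:
```python
from h import *
f=load('top5')
q=lambda x,y:(240+(x+.5)/8-.5,160+(y+.5)/8-.5)
for p in((250,205),(275,205),(288,308),(264,308)): print('blade',J(onz(f,*q(*p),.074)))
for p in((165,243),(165,292),(245,232),(248,280)): print('bar',J(onz(f,*q(*p),.070)))
for p in((365,190),(470,185),(480,308),(378,312)): print('roller',J(onz(f,*q(*p),.040)))
for p in((170,190),(200,400)):print('low',J(onz(f,*q(*p),.010)))
```

```text
blade [-133.8   18.2   74. ]
blade [-125.9   17.    74. ]
blade [-126.2  -16.3   74. ]
blade [-133.7  -15.2   74. ]
bar [-162.6   10.6   70. ]
bar [-164.6   -5.1   70. ]
bar [-136.8   10.4   70. ]
bar [-137.9   -5.1   70. ]
roller [-98.3  23.3  40. ]
roller [-63.7  20.   40. ]
roller [-66.2 -21.1  40. ]
roller [-99.6 -17.6  40. ]
low [-165.3   37.8   10. ]
low [-164.6  -34.9   10. ]
```

>>> {"op": "play_rows", "data": {"increments": [[-4,0,0.5,0,0,0,255],[-4,0,0.5,0,0,0,255],[-4,0,0,0,0,0,255],[-3,0,0,0,0,0,255],[-2,0,0,0,0,0,255]]}}

```text
clock: 7.65
tcp_pos: [0.574, 0.1309, 0.0443]
orientation: [2.035, 2.392, 0.002]
contact_force: [1.0, -0.2, -0.8]
grip_width: 0.0142
```

```bash
python3 -c "
from st import *
st(4)"
```

```text
t 7.65 jig [-168.4    4.4   44.3] corr y,z [-0.4  0.9] rot [ 0.0015  0.0001 -0.001 ] F x,y,z 0.4 1.0 -0.8 gw 0.0142 My [ 0.01  0.01 -0.06]
```

>>> {"op": "play_rows", "data": {"increments": [[-1.5,0,0.5,0,0,0,255],[-1.5,0,0.3,0,0,0,255],[-1.5,0,0,0,0,0,255],[-1.5,0,0,0,0,0,255],[-1.5,0,0,0,0,0,255]]}}

```text
clock: 8.15
tcp_pos: [0.5754, 0.1227, 0.0434]
orientation: [2.036, 2.391, 0.002]
contact_force: [-0.2, 0.4, -1.1]
grip_width: 0.0143
```

```bash
python3 -c "
from st import *
st(4)"
```

```text
t 8.15 jig [-160.1    4.4   43.4] corr y,z [-0.4  0. ] rot [ 0.0016 -0.0001 -0.0013] F x,y,z -0.4 -0.2 -1.1 gw 0.0143 My [0.04 0.02 0.03]
```

>>> {"op": "play_rows", "data": {"increments": [[-1.5,0,0,0,0,0,255],[-1.5,0,0,0,0,0,255],[-1.5,0,0,0,0,0,255],[-1.5,0,0,0,0,0,255],[-1.5,0,0,0,0,0,255]]}}

```text
clock: 8.65
tcp_pos: [0.5766, 0.115, 0.0434]
orientation: [2.035, 2.392, 0.002]
contact_force: [-0.4, 1.0, -1.0]
grip_width: 0.0141
```

Run:
```python
from st import *
st(4)
f=save('top','top6')
cv2.imwrite('pics/c9.png',cv2.resize(f['color'][160:235,240:340],(800,600),interpolation=2))
```

```text
t 8.65 jig [-152.3    4.4   43.4] corr y,z [-0.4  0. ] rot [ 0.0016 -0.0003 -0.0008] F x,y,z -1.1 -0.2 -1.0 gw 0.0141 My [ 0.01 -0.01 -0.02]
```

View pics/c9.png

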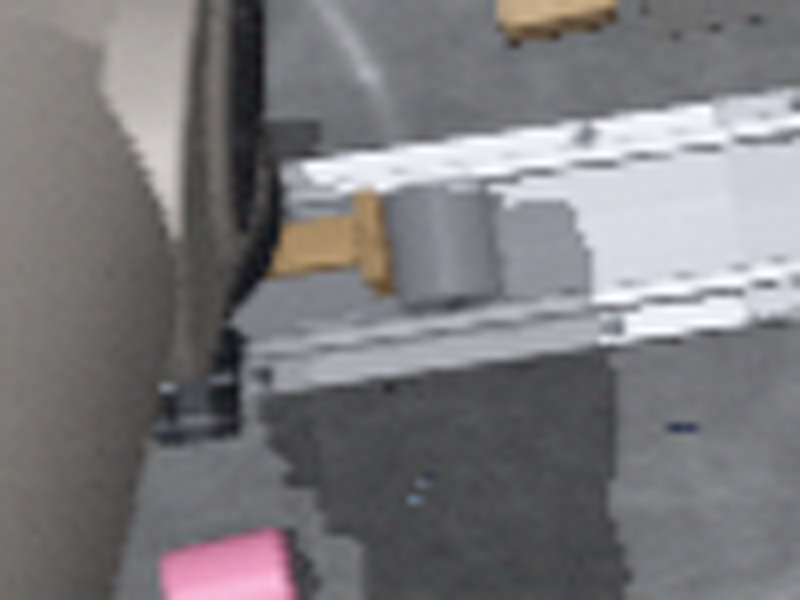

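>>> {"op": "play_rows", "data": {"increments": [[-2,0,0,0,0,0,255],[-2.5,0,0,0,0,0,255],[-3,0,0,0,0,0,255],[-3,0,0,0,0,0,255],[-3,0,0,0,0,0,255]]}}

```text
clock: 9.2
tcp_pos: [0.579, 0.1008, 0.0434]
orientation: [2.035, 2.392, 0.002]
contact_force: [0.0, 0.7, -1.2]
grip_width: 0.0141
```

>>> {"op": "play_rows", "data": {"increments": [[-3,0,0,0,0,0,255],[-3,0,0,0,0,0,255],[-3,0,0,0,0,0,255],[-3,0,0,0,0,0,255],[-3,0,0,0,0,0,255]]}}

```text
clock: 9.7
tcp_pos: [0.5816, 0.0844, 0.0434]
orientation: [2.035, 2.392, 0.002]
contact_force: [-0.8, -0.4, -1.7]
grip_width: 0.0147
```

Run:
```python
from st import *
st(4)
f=save('top','top7')
cv2.imwrite('pics/c10.png',cv2.resize(f['color'][160:235,260:360],(800,600),interpolation=2))
```

```text
t 9.7 jig [-121.3    4.4   43.4] corr y,z [-0.5  0.1] rot [ 0.0016 -0.0004 -0.0009] F x,y,z 0.3 -0.9 -1.7 gw 0.0147 My [ 0.07 -0.    0.04]
```

View pics/c10.png

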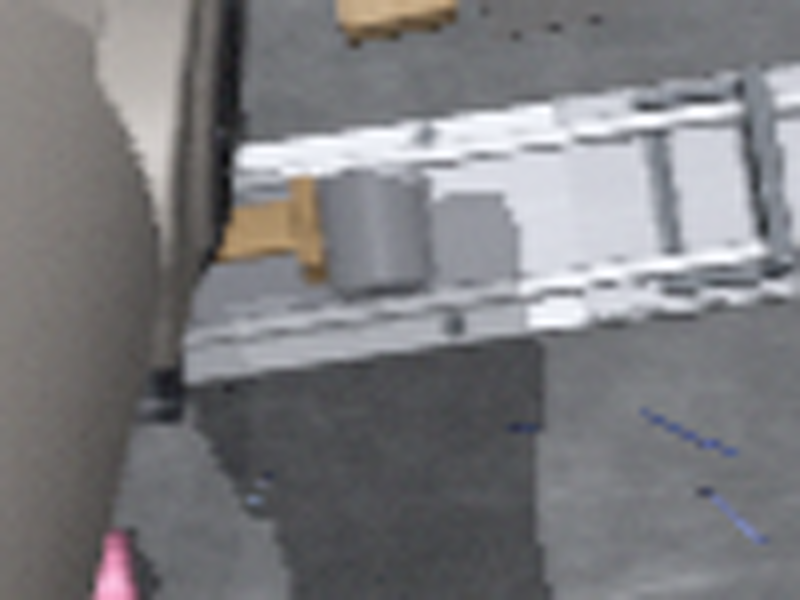

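>>> {"op": "play_rows", "data": {"increments": [[-3,0,0,0,0,0,255],[-3,0,0,0,0,0,255],[-3,0,0,0,0,0,255],[-3,0,0,0,0,0,255],[-3,0,0,0,0,0,255]]}}

```text
clock: 10.25
tcp_pos: [0.5843, 0.068, 0.0435]
orientation: [2.036, 2.392, 0.002]
contact_force: [0.3, 0.4, -1.0]
grip_width: 0.0143
```

>>> {"op": "play_rows", "data": {"increments": [[-3,0,0,0,0,0,255],[-3,0,0,0,0,0,255],[-3,0,0,0,0,0,255],[-3,0,0,0,0,0,255],[-3,0,0,0,0,0,255]]}}

```text
clock: 10.75
tcp_pos: [0.5868, 0.0518, 0.0434]
orientation: [2.036, 2.392, 0.002]
contact_force: [-0.7, 0.2, -1.0]
grip_width: 0.0144
```

Run:
```python
from st import *
st(4)
```

```text
t 10.75 jig [-88.3   4.3  43.4] corr y,z [-0.4  0. ] rot [ 0.0016 -0.0002 -0.0012] F x,y,z -0.3 -0.6 -1.0 gw 0.0144 My [ 0.11  0.03 -0.01]
```

>>> {"op": "play_rows", "data": {"increments": [[-3,0,0,0,0,0,255],[-3,0,0,0,0,0,255],[-3,0,0,0,0,0,255],[-3,0,0,0,0,0,255],[-3,0,0,0,0,0,255]]}}

```text
clock: 11.25
tcp_pos: [0.5894, 0.0357, 0.0434]
orientation: [2.036, 2.392, 0.002]
contact_force: [0.2, 0.8, 0.0]
grip_width: 0.014
```

Run:
```python
from st import *
st(4)
f=save('top','top8')
cv2.imwrite('pics/c11.png',cv2.resize(f['color'][150:225,290:390],(800,600),interpolation=2))
s=save('side','side8')
cv2.imwrite('pics/c12.png',cv2.resize(s['color'][130:280,240:390],(600,600),interpolation=2))
```

```text
t 11.25 jig [-71.9   4.3  43.4] corr y,z [-0.4  0.1] rot [ 0.0016 -0.0002 -0.0011] F x,y,z -0.7 0.3 0.0 gw 0.014 My [0.06 0.07 0.01]
```

View pics/c11.png

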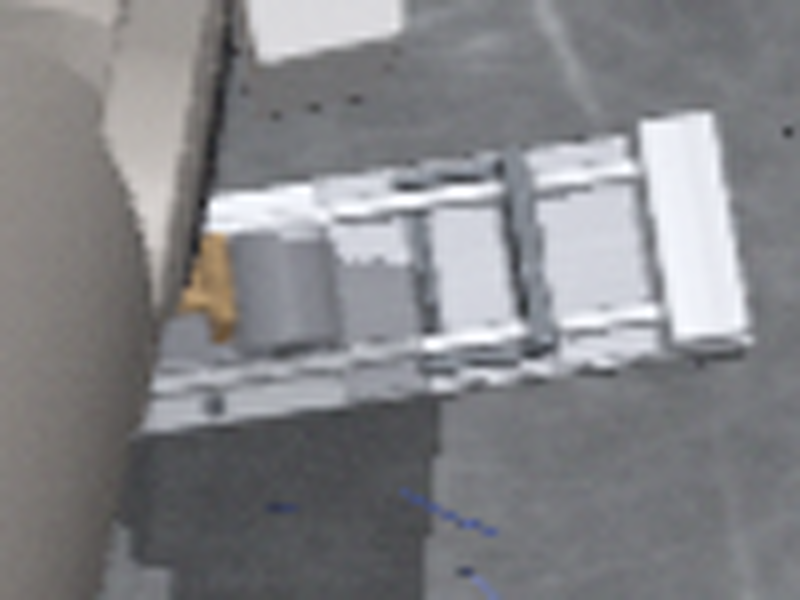

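View pics/c12.png

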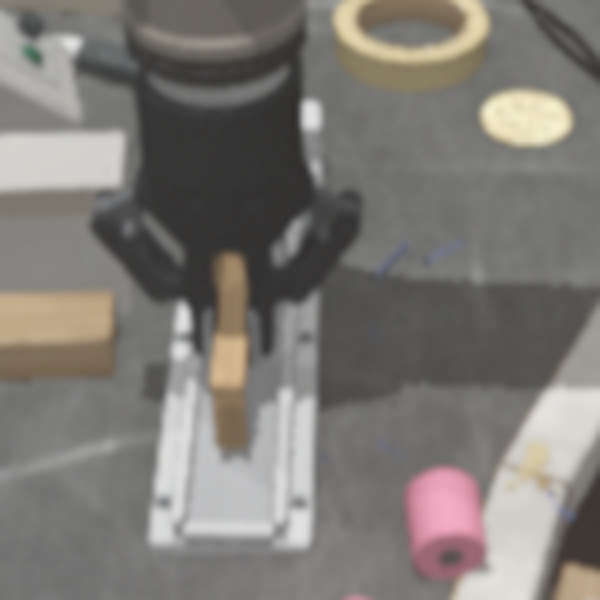

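Run:
```python
from st import *
f=load('top0')
q=lambda x,y:((x+.5)/4.7-.5+250,(y+.5)/4.7-.5+150)
for p in((343,36),(425,18)): print(J(onz(f,*q(*p),.098)))
f=load('top8');q=lambda x,y:(290+(x+.5)/8-.5,150+(y+.5)/8-.5)
for p in((265,62),(403,30)): print(J(onz(f,*q(*p),.098)))
print('roller front',J(onz(f,*q(338,300),.034)),'lip',J(onz(f,*q(418,300),.02)),J(onz(f,*q(432,300),.02)))
```

```text
[ 6.  65.8 98. ]
[50.9 69.4 98. ]
[ 6.2 65.7 98. ]
[50.7 69.7 98. ]
roller front [22.9 -3.5 34. ] lip [50.8 -5.4 20. ] [55.5 -6.1 20. ]
```

Run:
```python
from st import *
s=load('side8')
for y in (190,200,210,220,240,260,280):
    v=int(130+y/4); row=[]
    for u in range(256,340):
        p=bydepth(s,u,v);j=J(p)
        if s['depth'][v,u]>0 and p[2]>.05 and -130<j[0]<-20 and abs(j[1]-4)<90: row.append((u,j.tolist()))
    print(v,row[0],row[1],row[2],'|',row[-3],row[-2],row[-1])
print(J(load('side0')['T'][:3,3]))
cv2.imwrite('pics/c13.png',cv2.resize(s['color'][150:230,250:350],(800,600),interpolation=2))
```

```text
177 (265, [-58.9, 63.7, 140.4]) (266, [-58.6, 61.9, 140.2]) (267, [-57.0, 60.2, 139.0]) | (318, [-77.4, -37.9, 154.8]) (319, [-69.5, -39.5, 148.8]) (320, [-67.1, -41.3, 147.0])
180 (263, [-63.8, 67.3, 137.0]) (264, [-68.3, 64.5, 140.4]) (265, [-67.9, 62.7, 140.1]) | (327, [-67.3, -54.4, 140.1]) (328, [-68.0, -56.3, 140.7]) (329, [-66.4, -58.2, 139.5])
182 (263, [-72.5, 66.0, 138.9]) (264, [-74.3, 63.8, 140.3]) (265, [-74.3, 61.9, 140.3]) | (327, [-74.1, -54.5, 140.6]) (328, [-74.2, -56.3, 140.7]) (329, [-72.4, -58.2, 139.4])
185 (262, [-80.1, 67.1, 137.7]) (263, [-80.9, 65.0, 138.4]) (264, [-81.1, 63.1, 138.5]) | (327, [-83.1, -54.5, 140.6]) (328, [-83.0, -56.4, 140.6]) (329, [-79.1, -58.2, 137.5])
190 (264, [-82.6, 64.0, 127.8]) (265, [-81.2, 62.4, 126.6]) (266, [-82.1, 60.3, 127.4]) | (326, [-83.7, -52.7, 129.2]) (327, [-83.4, -54.5, 128.9]) (328, [-84.8, -56.4, 130.1])
195 (269, [-82.5, 55.7, 115.5]) (270, [-82.4, 53.8, 115.4]) (271, [-82.0, 51.9, 115.1]) | (322, [-82.8, -45.1, 116.3]) (323, [-82.0, -47.0, 115.6]) (324, [-83.0, -48.9, 116.5])
200 (273, [-83.2, 49.0, 103.6]) (274, [-83.9, 46.9, 104.3]) (275, [-84.5, 44.9, 104.8]) | (318, [-81.8, -37.3, 103.0]) (319, [-81.5, -39.2, 102.7]) (320, [-84.0, -41.2, 104.9])
[-694.2  -58.2  622. ]
```

View pics/c13.png

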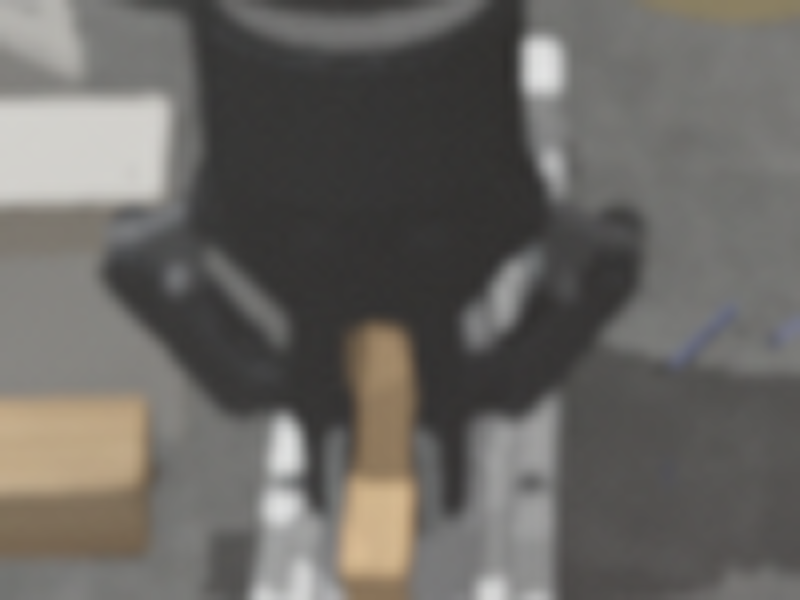

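>>> {"op": "play_rows", "data": {"increments": [[-2.5,0,0,0,0,0,255],[-3,0,0,0,0,0,255],[-3,0,0,0,0,0,255],[-3,0,0,0,0,0,255],[-3,0,0,0,0,0,255]]}}

```text
clock: 11.85
tcp_pos: [0.5919, 0.0206, 0.0434]
orientation: [2.035, 2.392, 0.002]
contact_force: [-0.3, 0.6, -0.3]
grip_width: 0.0141
```

>>> {"op": "play_rows", "data": {"increments": [[-3,0,0,0,0,0,255],[-2.5,0,0,0,0,0,255],[-2,0,0,0,0,0,255],[-1.5,0,0,0,0,0,255],[-1,0,0,0,0,0,255]]}}

```text
clock: 12.35
tcp_pos: [0.5936, 0.0088, 0.0434]
orientation: [2.036, 2.391, 0.002]
contact_force: [0.1, -0.2, -0.9]
grip_width: 0.0144
```

Run:
```python
from st import *
st(4)
f=save('top','top9')
cv2.imwrite('pics/c14.png',cv2.resize(f['color'][150:225,300:400],(800,600),interpolation=2))
```

```text
t 12.35 jig [-44.8   4.1  43.4] corr y,z [-0.4 -0. ] rot [ 0.0015  0.0002 -0.0019] F x,y,z 0.2 0.1 -0.9 gw 0.0144 My [0.02 0.01 0.  ]
```

View pics/c14.png

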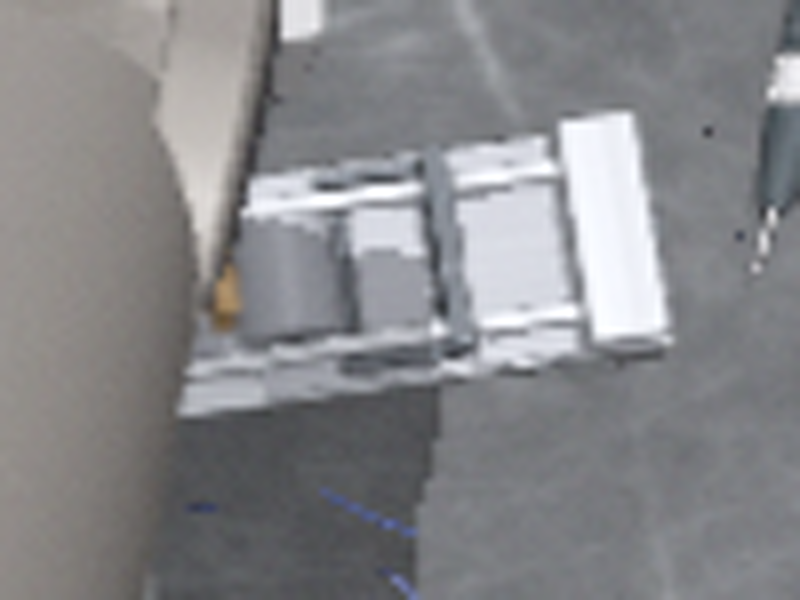

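>>> {"op": "play_rows", "data": {"increments": [[-1.5,0,0,0,0,0,255],[-1.5,0,0,0,0,0,255],[-1.5,0,0,0,0,0,255],[-1.5,0,0,0,0,0,255],[-1.5,0,0,0,0,0,255]]}}

```text
clock: 12.9
tcp_pos: [0.5949, 0.0013, 0.0434]
orientation: [2.036, 2.391, 0.002]
contact_force: [0.2, 0.7, -0.6]
grip_width: 0.0143
```

Run:
```python
from st import *
st(4)
```

```text
t 12.9 jig [-37.1   4.2  43.4] corr y,z [-0.4 -0. ] rot [ 0.0016  0.     -0.0012] F x,y,z -0.6 0.3 -0.6 gw 0.0143 My [-0.   -0.    0.01]
```

>>> {"op": "play_rows", "data": {"increments": [[-1.2,0,0,0,0,0,255],[-1.2,0,0,0,0,0,255],[-1.2,0,0,0,0,0,255],[-1.2,0,0,0,0,0,255],[-1.2,0,0,0,0,0,255]]}}

```text
clock: 13.4
tcp_pos: [0.5958, -0.0043, 0.0434]
orientation: [-2.036, -2.393, -0.003]
contact_force: [-1.1, 3.2, 0.4]
grip_width: 0.0142
```

Run:
```python
from st import *
st(4)
```

```text
t 13.4 jig [-31.4   4.2  43.4] corr y,z [-0.3  0.2] rot [ 0.0012 -0.0011 -0.0009] F x,y,z -3.3 -0.6 0.4 gw 0.0142 My [0.74 0.18 0.03]
```

>>> {"op": "play_rows", "data": {"increments": [[-1,0,0,0,0,0,255],[-1,0,0,0,0,0,255],[-1,0,0,0,0,0,255]]}}

```text
clock: 13.7
tcp_pos: [0.5962, -0.0052, 0.0434]
orientation: [-2.032, -2.393, -0.005]
contact_force: [-0.8, 2.9, 0.7]
grip_width: 0.0143
```

Run:
```python
from st import *
st(4)
```

```text
t 13.7 jig [-30.5   4.4  43.4] corr y,z [-0.2  0.5] rot [ 0.0009 -0.0035  0.001 ] F x,y,z -3.0 -0.3 0.7 gw 0.0143 My [0.58 0.13 0.03]
```

>>> {"op": "play_rows", "data": {"increments": [[-1,0,0,0,0,0,255],[-1,0,0,0,0,0,255],[-1,0,0,0,0,0,255]]}}

```text
clock: 14.0
tcp_pos: [0.5969, -0.0088, 0.0434]
orientation: [-2.033, -2.394, -0.004]
contact_force: [-0.7, 1.3, 0.8]
grip_width: 0.0146
```

Run:
```python
from st import *
st(4)
```

```text
t 14.0 jig [-26.9   4.5  43.4] corr y,z [-0.3  0.5] rot [ 0.0013 -0.0029  0.0011] F x,y,z -1.4 -0.4 0.8 gw 0.0146 My [ 0.27  0.08 -0.01]
```

>>> {"op": "play_rows", "data": {"increments": [[-1,0,0,0,0,0,255],[-1,0,0,0,0,0,255],[-1,0,0,0,0,0,255]]}}

```text
clock: 14.3
tcp_pos: [0.5975, -0.0138, 0.0434]
orientation: [2.035, 2.393, 0.003]
contact_force: [-0.4, 0.3, 0.4]
grip_width: 0.0142
```

Run:
```python
from st import *
st(4)
f=save('top','top10')
cv2.imwrite('pics/c15.png',cv2.resize(f['color'][150:225,300:400],(800,600),interpolation=2))
```

```text
t 14.3 jig [-21.8   4.3  43.4] corr y,z [-0.3  0.2] rot [ 0.0015 -0.001  -0.0004] F x,y,z -0.4 -0.4 0.4 gw 0.0142 My [-0.    0.02 -0.03]
```

View pics/c15.png

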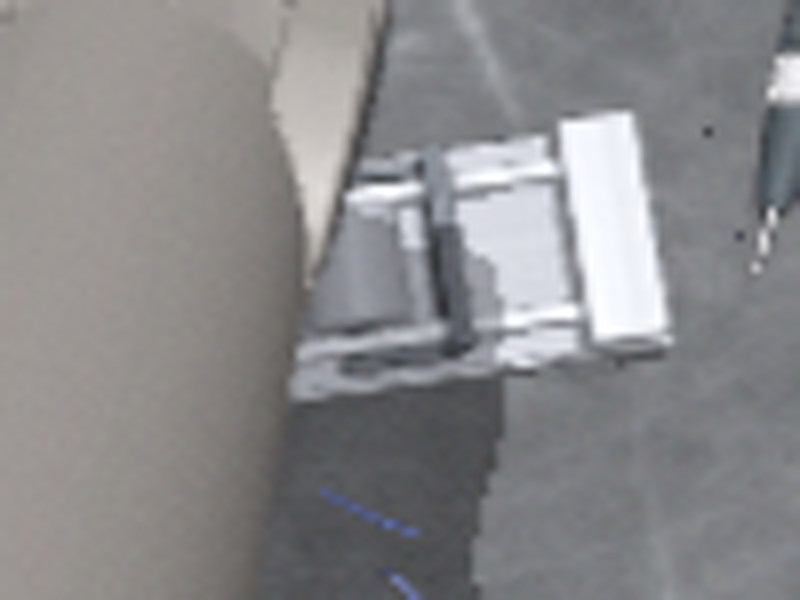

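>>> {"op": "play_rows", "data": {"increments": [[-1,0,0,0,0,0,255],[-1,0,0,0,0,0,255],[-1,0,0,0,0,0,255],[-1,0,0,0,0,0,255],[-1,0,0,0,0,0,255]]}}

```text
clock: 14.85
tcp_pos: [0.5984, -0.0204, 0.0434]
orientation: [2.036, 2.391, 0.002]
contact_force: [0.9, -0.4, -0.7]
grip_width: 0.0141
```

Run:
```python
from st import *
st(4)
```

```text
t 14.85 jig [-15.1   4.1  43.4] corr y,z [-0.3 -0. ] rot [ 0.0014  0.0001 -0.0015] F x,y,z 0.5 0.8 -0.7 gw 0.0141 My [ 0.03 -0.02 -0.02]
```

>>> {"op": "play_rows", "data": {"increments": [[-1.5,0,0,0,0,0,255],[-1.5,0,0,0,0,0,255],[-1.5,0,0,0,0,0,255],[-1.5,0,0,0,0,0,255],[-1.5,0,0,0,0,0,255]]}}

```text
clock: 15.35
tcp_pos: [0.5989, -0.0236, 0.0431]
orientation: [-2.03, -2.392, -0.005]
contact_force: [-1.5, 5.0, 0.5]
grip_width: 0.0143
```

Run:
```python
from st import *
st(4)
```

```text
t 15.35 jig [-11.9   4.1  43.1] corr y,z [0.3 0.7] rot [-0.0002 -0.0055  0.0018] F x,y,z -5.1 -0.7 0.5 gw 0.0143 My [1.04 0.3  0.02]
```

>>> {"op": "play_rows", "data": {"increments": [[-2,0,0,0,0,0,255],[-2,0,0,0,0,0,255],[-2,0,0,0,0,0,255]]}}

```text
clock: 15.65
tcp_pos: [0.599, -0.0237, 0.0429]
orientation: [-2.02, -2.391, -0.01]
contact_force: [-1.6, 5.5, 1.2]
grip_width: 0.0143
```

Run:
```python
from st import *
st(4)
```

```text
t 15.65 jig [-11.8   4.1  42.9] corr y,z [1.  1.7] rot [-0.0022 -0.0126  0.0062] F x,y,z -5.7 -0.7 1.2 gw 0.0143 My [ 1.3   0.33 -0.03]
```

>>> {"op": "play_rows", "data": {"increments": [[-2,0,0,0,0,0,255],[-2,0,0,0,0,0,255],[-2,0,0,0,0,0,255],[-2,0,0,0,0,0,255]]}}

```text
clock: 16.05
tcp_pos: [0.5991, -0.0237, 0.0424]
orientation: [-2.008, -2.39, -0.017]
contact_force: [-1.5, 6.6, 0.4]
grip_width: 0.0143
```

Run:
```python
from st import *
st(4)
```

```text
t 16.05 jig [-11.8   4.3  42.4] corr y,z [1.9 2.9] rot [-0.0048 -0.0222  0.0118] F x,y,z -6.8 -0.4 0.4 gw 0.0143 My [ 1.22  0.26 -0.07]
```

>>> {"op": "play_rows", "data": {"increments": [[-2,0,-0.4,-0.002,-0.012,0.006,255],[-2,0,-0.4,-0.002,-0.012,0.006,255],[-2.5,0,-0.4,-0.001,-0.008,0.004,255]]}}

```text
clock: 16.35
tcp_pos: [0.5994, -0.0243, 0.0425]
orientation: [2.034, 2.392, -0.005]
contact_force: [-0.6, 5.9, -2.1]
grip_width: 0.0142
```

Run:
```python
from st import *
st(4)
```

```text
t 16.35 jig [-11.1   4.5  42.5] corr y,z [-0.5 -1.6] rot [-0.0013  0.0036 -0.0005] F x,y,z -5.9 0.3 -2.1 gw 0.0142 My [1.57 0.12 0.07]
```

Orientation recovered, and it is starting to creep. A little more push with a small pitch hold.

>>> {"op": "play_rows", "data": {"increments": [[-3,0,-0.4,0,-0.003,0.001,255],[-3,0,-0.4,0,-0.003,0.001,255],[-3,0,-0.3,0,-0.003,0.001,255]]}}

```text
clock: 16.65
tcp_pos: [0.5995, -0.0258, 0.0423]
orientation: [2.031, 2.396, -0.011]
contact_force: [-1.5, 6.7, -0.9]
grip_width: 0.0141
```

Run:
```python
from st import *
st(4)
```

```text
t 16.65 jig [-9.6  4.3 42.3] corr y,z [ 0.2 -2. ] rot [-0.0044  0.0051  0.0028] F x,y,z -6.9 -0.4 -0.9 gw 0.0141 My [1.59 0.2  0.05]
```

>>> {"op": "play_rows", "data": {"increments": [[-4,0,-0.8,-0.001,-0.001,0.002,255],[-4,0,-0.8,-0.001,-0.001,0.001,255],[-4,0,-0.8,-0.001,-0.001,0.001,255]]}}

```text
clock: 16.95
tcp_pos: [0.6, -0.0303, 0.0432]
orientation: [-2.027, -2.396, 0.006]
contact_force: [0.3, 6.3, -2.8]
grip_width: 0.014
```

Run:
```python
from st import *
st(4)
```

```text
t 16.95 jig [-5.1  4.1 43.2] corr y,z [ 0.9 -0.2] rot [-0.0047  0.0001  0.005 ] F x,y,z -6.2 1.3 -2.8 gw 0.014 My [1.55 0.1  0.02]
```

>>> {"op": "play_rows", "data": {"increments": [[-4,0,-0.5,-0.002,-0.002,0.003,255],[-4,0,-0.5,-0.002,-0.002,0.003,255],[-4,0,-0.5,-0.001,-0.002,0.002,255],[-4,0,-0.5,-0.001,-0.002,0.002,255]]}}

```text
clock: 17.35
tcp_pos: [0.6012, -0.0372, 0.0432]
orientation: [-2.03, -2.394, 0.0]
contact_force: [-0.5, 5.6, -2.0]
grip_width: 0.014
```

Run:
```python
from st import *
st(4)
f=save('top','top11')
cv2.imwrite('pics/c16.png',cv2.resize(f['color'][150:225,310:410],(800,600),interpolation=2))
```

```text
t 17.35 jig [ 1.9  4.2 43.2] corr y,z [0.3 0.2] rot [-0.0018 -0.0019  0.0025] F x,y,z -5.6 0.4 -2.0 gw 0.014 My [1.52 0.12 0.07]
```

View pics/c16.png

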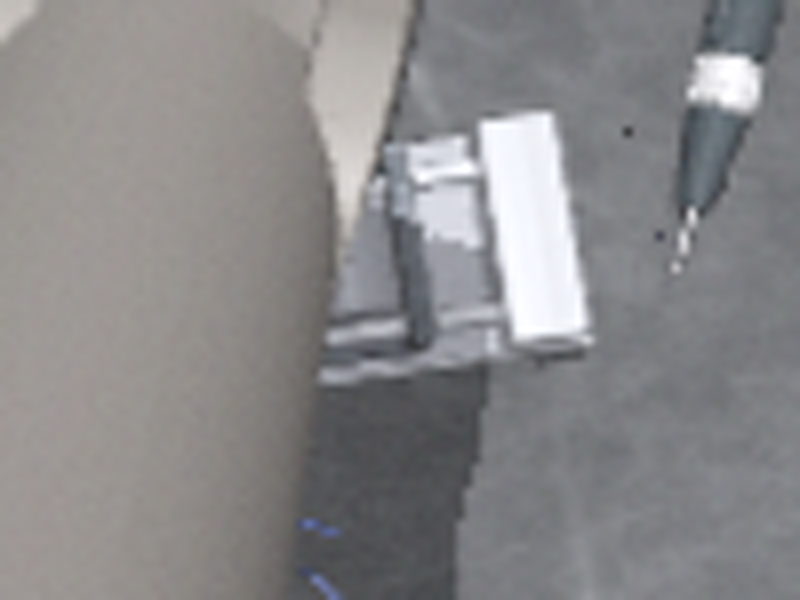

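>>> {"op": "play_rows", "data": {"increments": [[-4,0,-0.3,-0.002,-0.003,0.003,255],[-4,0,-0.4,-0.001,-0.003,0.003,255],[-4,0,-0.4,-0.001,-0.003,0.002,255],[-4,0,-0.4,-0.001,-0.003,0.002,255],[-4,0,-0.4,-0.001,-0.003,0.002,255]]}}

```text
clock: 17.9
tcp_pos: [0.6028, -0.0455, 0.043]
orientation: [2.035, 2.393, -0.0]
contact_force: [-0.2, 7.1, -0.7]
grip_width: 0.0144
```

Run:
```python
from st import *
st(4)
```

```text
t 17.9 jig [10.4  4.3 43. ] corr y,z [-0.4 -0.4] rot [ 0.      0.     -0.0002] F x,y,z -7.1 0.9 -0.7 gw 0.0144 My [1.6  0.2  0.03]
```

>>> {"op": "play_rows", "data": {"increments": [[-4,0,-0.5,-0.001,-0.003,0.002,255],[-4,0,-0.5,-0.001,-0.003,0.002,255],[-4,0,-0.5,-0.001,-0.003,0.002,255],[-4,0,-0.5,-0.001,-0.003,0.002,255],[-3.5,0,-0.5,-0.001,-0.003,0.002,255]]}}

```text
clock: 18.4
tcp_pos: [0.6039, -0.053, 0.043]
orientation: [2.034, 2.392, -0.002]
contact_force: [-1.5, 6.4, -2.1]
grip_width: 0.0142
```

Run:
```python
from st import *
st(4)
```

```text
t 18.4 jig [17.9  4.3 43. ] corr y,z [-0.3 -0.7] rot [ 0.0001  0.0017 -0.0003] F x,y,z -6.5 -0.5 -2.1 gw 0.0142 My [1.51 0.12 0.03]
```

>>> {"op": "play_rows", "data": {"increments": [[-3.5,0,-0.5,-0.001,-0.002,0.002,255],[-3.5,0,-0.5,-0.001,-0.002,0.002,255],[-3.5,0,-0.5,-0.001,-0.002,0.002,255]]}}

```text
clock: 18.7
tcp_pos: [0.6045, -0.0563, 0.0431]
orientation: [-2.035, -2.393, -0.001]
contact_force: [-1.5, 6.4, -1.3]
grip_width: 0.0143
```

Run:
```python
from st import *
st(4)
```

```text
t 18.7 jig [21.3  4.3 43.1] corr y,z [-0.4 -0.3] rot [ 0.0002 -0.0003 -0.0004] F x,y,z -6.5 -0.4 -1.3 gw 0.0143 My [1.48 0.1  0.09]
```

>>> {"op": "play_rows", "data": {"increments": [[-3.5,0,-0.5,-0.001,-0.002,0.002,255],[-3,0,-0.5,-0.001,-0.002,0.002,255]]}}

```text
clock: 18.9
tcp_pos: [0.6048, -0.0581, 0.0431]
orientation: [-2.035, -2.392, -0.002]
contact_force: [0.2, 6.4, -2.2]
grip_width: 0.0143
```

Run:
```python
from st import *
st(4)
```

```text
t 18.9 jig [23.1  4.3 43.1] corr y,z [-0.5  0.1] rot [ 0.0004 -0.0016 -0.0006] F x,y,z -6.2 1.2 -2.2 gw 0.0143 My [1.56 0.14 0.03]
```

>>> {"op": "play_rows", "data": {"increments": [[-3,0,-0.4,0,-0.003,0.001,255],[-3,0,-0.4,0,-0.003,0.001,255]]}}

```text
clock: 19.1
tcp_pos: [0.6049, -0.0594, 0.043]
orientation: [-2.032, -2.393, 0.001]
contact_force: [-1.0, 6.6, -0.6]
grip_width: 0.0141
```

Run:
```python
from st import *
st(4)
```

```text
t 19.1 jig [24.4  4.3 43. ] corr y,z [-0.  -0.2] rot [-0.0017 -0.001   0.0011] F x,y,z -6.7 0.1 -0.6 gw 0.0141 My [ 1.55  0.2  -0.04]
```

>>> {"op": "play_rows", "data": {"increments": [[-3,0,-0.4,0,-0.003,0.001,255],[-3,0,-0.4,0,-0.003,0.001,255]]}}

```text
clock: 19.3
tcp_pos: [0.605, -0.0604, 0.0429]
orientation: [-2.029, -2.394, 0.004]
contact_force: [-0.4, 5.6, -0.7]
grip_width: 0.0143
```

Run:
```python
from st import *
st(4)
```

```text
t 19.3 jig [25.4  4.2 42.9] corr y,z [ 0.5 -0.4] rot [-0.0039 -0.0007  0.0029] F x,y,z -5.6 0.5 -0.7 gw 0.0143 My [1.53 0.23 0.03]
```

>>> {"op": "play_rows", "data": {"increments": [[-3,0,-0.4,-0.001,-0.003,0.002,255],[-3,0,-0.4,-0.001,-0.003,0.002,255]]}}

```text
clock: 19.5
tcp_pos: [0.6052, -0.0614, 0.0428]
orientation: [-2.03, -2.394, 0.004]
contact_force: [-0.8, 8.4, 0.3]
grip_width: 0.0145
```

Run:
```python
from st import *
st(4)
```

```text
t 19.5 jig [26.4  4.2 42.8] corr y,z [ 0.4 -0.5] rot [-0.004  -0.0004  0.0027] F x,y,z -8.4 0.6 0.3 gw 0.0145 My [1.82 0.29 0.01]
```

>>> {"op": "play_rows", "data": {"increments": [[-3,0,-0.4,-0.001,-0.003,0.002,255],[-3,0,-0.4,-0.001,-0.003,0.002,255]]}}

```text
clock: 19.7
tcp_pos: [0.6052, -0.0613, 0.0428]
orientation: [-2.029, -2.394, 0.004]
contact_force: [-0.2, 7.1, -0.4]
grip_width: 0.0139
```

Run:
```python
from st import *
st(4)
```

```text
t 19.7 jig [26.3  4.2 42.8] corr y,z [ 0.4 -0.2] rot [-0.0044 -0.0015  0.003 ] F x,y,z -7.0 1.0 -0.4 gw 0.0139 My [ 1.77  0.34 -0.01]
```

>>> {"op": "play_rows", "data": {"increments": [[-4,0,-0.5,-0.001,-0.004,0.002,255]]}}

```text
clock: 19.8
tcp_pos: [0.6052, -0.0614, 0.0429]
orientation: [-2.028, -2.393, 0.004]
contact_force: [-2.1, 10.4, 1.7]
grip_width: 0.0141
```

Run:
```python
from st import *
st(4)
```

```text
t 19.8 jig [26.5  4.2 42.9] corr y,z [ 0.6 -0.1] rot [-0.0049 -0.0021  0.0035] F x,y,z -10.6 -0.4 1.7 gw 0.0141 My [ 2.5   0.53 -0.  ]
```

>>> {"op": "play_rows", "data": {"increments": [[-5,0,-0.6,-0.001,-0.005,0.003,255]]}}

```text
clock: 19.9
tcp_pos: [0.6052, -0.0615, 0.043]
orientation: [-2.027, -2.393, 0.004]
contact_force: [-3.8, 13.6, 0.6]
grip_width: 0.0143
```

Run:
```python
from st import *
st(4)
```

```text
t 19.9 jig [26.5  4.2 43. ] corr y,z [0.6 0.2] rot [-0.0059 -0.0031  0.0037] F x,y,z -14.0 -1.6 0.6 gw 0.0143 My [ 2.91  0.57 -0.07]
```

>>> {"op": "play_rows", "data": {"increments": [[-5,0,-0.6,-0.002,-0.006,0.004,255],[-5,0,-0.6,-0.001,-0.005,0.003,255]]}}

```text
clock: 20.1
tcp_pos: [0.6052, -0.0615, 0.043]
orientation: [-2.026, -2.391, 0.004]
contact_force: [-2.4, 11.7, 0.9]
grip_width: 0.0144
```

Run:
```python
from st import *
st(4)
```

```text
t 20.1 jig [26.5  4.2 43. ] corr y,z [0.5 0.5] rot [-0.0068 -0.0038  0.0034] F x,y,z -12.0 -0.5 0.9 gw 0.0144 My [ 2.53  0.55 -0.02]
```

>>> {"op": "play_rows", "data": {"increments": [[-6,0,-0.7,-0.002,-0.006,0.003,255],[-6,0,-0.7,-0.001,-0.006,0.003,255]]}}

```text
clock: 20.3
tcp_pos: [0.6052, -0.0615, 0.0431]
orientation: [-2.022, -2.391, 0.004]
contact_force: [-2.2, 13.2, 2.2]
grip_width: 0.0141
```

Run:
```python
from st import *
st(4)
```

```text
t 20.3 jig [26.5  4.2 43.1] corr y,z [0.9 1. ] rot [-0.0085 -0.006   0.0051] F x,y,z -13.4 -0.1 2.2 gw 0.0141 My [ 2.99  0.66 -0.11]
```

>>> {"op": "play_rows", "data": {"increments": [[-6,0,-0.7,-0.002,-0.006,0.003,255],[-6,0,-0.7,-0.001,-0.006,0.003,255]]}}

```text
clock: 20.5
tcp_pos: [0.6051, -0.0616, 0.0432]
orientation: [-2.018, -2.391, 0.004]
contact_force: [-3.3, 13.7, 0.9]
grip_width: 0.0142
```

Run:
```python
from st import *
st(4)
```

```text
t 20.5 jig [26.6  4.1 43.2] corr y,z [1.4 1.6] rot [-0.0104 -0.0082  0.007 ] F x,y,z -14.0 -1.0 0.9 gw 0.0142 My [ 2.94  0.65 -0.12]
```

>>> {"op": "play_rows", "data": {"increments": [[-6.5,0,-0.7,-0.004,-0.008,0.005,255],[-6.5,0,-0.7,-0.004,-0.008,0.005,255],[-6.5,0,-0.7,-0.003,-0.008,0.005,255]]}}

```text
clock: 20.8
tcp_pos: [0.6052, -0.0616, 0.0432]
orientation: [-2.023, -2.391, 0.001]
contact_force: [-3.1, 14.4, 1.8]
grip_width: 0.0142
```

Run:
```python
from st import *
st(4)
```

```text
t 20.8 jig [26.6  4.2 43.2] corr y,z [0.8 1.4] rot [-0.0067 -0.0071  0.0046] F x,y,z -14.7 -0.8 1.8 gw 0.0142 My [3.23 0.64 0.  ]
```

>>> {"op": "play_rows", "data": {"increments": [[-6.5,0,-0.7,-0.004,-0.008,0.005,255],[-6.5,0,-0.7,-0.004,-0.008,0.005,255],[-6.5,0,-0.7,-0.003,-0.008,0.005,255]]}}

```text
clock: 21.1
tcp_pos: [0.6053, -0.0616, 0.0432]
orientation: [-2.027, -2.391, -0.002]
contact_force: [-2.9, 14.5, 1.6]
grip_width: 0.0144
```

Run:
```python
from st import *
st(4)
```

```text
t 21.1 jig [26.6  4.3 43.2] corr y,z [0.3 1. ] rot [-0.003  -0.0058  0.0027] F x,y,z -14.8 -0.5 1.6 gw 0.0144 My [3.19 0.68 0.02]
```

Steady at 14.7 N; I'll hold another 0.8 s and take a picture.

>>> {"op": "play_rows", "data": {"increments": [[-6.5,0,-0.7,-0.003,-0.008,0.004,255],[-6.5,0,-0.7,-0.002,-0.008,0.004,255],[-6.5,0,-0.7,-0.002,-0.007,0.003,255],[-6.5,0,-0.7,-0.002,-0.007,0.003,255]]}}

```text
clock: 21.5
tcp_pos: [0.6051, -0.0616, 0.0431]
orientation: [-2.022, -2.394, -0.001]
contact_force: [-3.4, 14.0, 2.1]
grip_width: 0.0142
```

>>> {"op": "play_rows", "data": {"increments": [[-6.5,0,-0.7,-0.002,-0.007,0.003,255],[-6.5,0,-0.7,-0.002,-0.007,0.003,255],[-6.5,0,-0.7,-0.002,-0.007,0.003,255],[-6.5,0,-0.7,-0.002,-0.007,0.003,255]]}}

```text
clock: 21.9
tcp_pos: [0.6049, -0.0616, 0.0432]
orientation: [-2.014, -2.396, -0.001]
contact_force: [-3.5, 14.3, 2.7]
grip_width: 0.0147
```

Run:
```python
from st import *
st(4)
f=save('top','top12')
cv2.imwrite('pics/c17.png',cv2.resize(f['color'][150:225,310:410],(800,600),interpolation=2))
```

```text
t 21.9 jig [26.6  3.9 43.2] corr y,z [2.5 1.7] rot [-0.007 -0.009  0.011] F x,y,z -14.7 -1.2 2.7 gw 0.0147 My [ 3.25  0.77 -0.15]
```

View pics/c17.png

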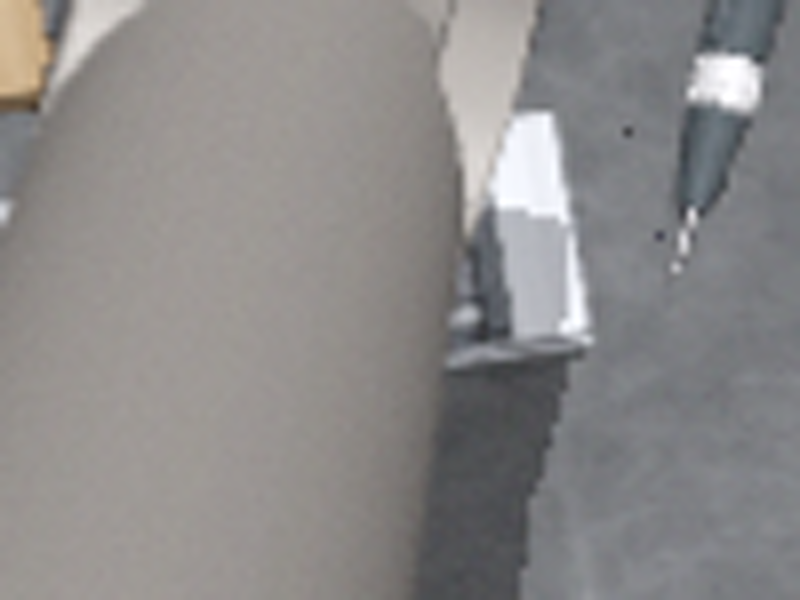

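>>> {"op": "play_rows", "data": {"increments": [[-3,0,-0.4,-0.001,-0.004,0.002,255],[0,0,0,0,0,0,255],[2,0,0,-0.002,-0.002,0.004,255],[3,0,0,-0.002,-0.002,0.003,255],[4,0,0,-0.001,0,0.002,255]]}}

```text
clock: 22.45
tcp_pos: [0.6036, -0.055, 0.0433]
orientation: [-2.034, -2.392, 0.001]
contact_force: [-0.3, 0.5, -0.9]
grip_width: 0.0149
```

Run:
```python
from st import *
st(4)
```

```text
t 22.45 jig [19.8  3.6 43.3] corr y,z [0.4 0.1] rot [-0.0012 -0.0009  0.    ] F x,y,z -0.6 -0.2 -0.9 gw 0.0149 My [ 0.02 -0.03 -0.03]
```

>>> {"op": "play_rows", "data": {"increments": [[6,0,0,0,0,0,255],[8,0,-2,0,0,0,255],[8,0,-6,0,0,0,255],[6,0,-12,0,0,0,255],[2,0,-18,0,0,0,255]]}}

```text
clock: 22.95
tcp_pos: [0.5966, -0.0224, 0.0816]
orientation: [-2.032, -2.39, 0.005]
contact_force: [-0.0, 0.5, -0.2]
grip_width: 0.014
```

>>> {"op": "play_rows", "data": {"increments": [[0,0,-20,0,0,0,255],[0,0,-15,0,0,0,255],[0,0,-5,0,0,0,255]]}}

```text
clock: 23.25
tcp_pos: [0.5981, -0.0199, 0.1274]
orientation: [-2.031, -2.395, -0.0]
contact_force: [0.3, 0.1, -1.1]
grip_width: 0.0144
```

Run:
```python
from st import *
st(4)
plan([(.4505,-.055,.12)],[9])
s=save('side','side13');cv2.imwrite('pics/c18.png',cv2.resize(s['color'][130:280,240:390],(600,600),interpolation=2))
```

```text
t 23.25 jig [-15.6   3.9 127.4] corr y,z [ 0.6 84.2] rot [-0.0008 -0.0012  0.0025] F x,y,z -0.1 0.3 -1.1 gw 0.0144 My [ 0.07 -0.07  0.01]
[ -1.2 -16.8   0.8] [-0. -0.  0.]
[ -1.2 -16.8   0.8] [-0. -0.  0.]
[ -1.2 -16.8   0.8] [-0. -0.  0.]
[ -1.2 -16.8   0.8] [-0. -0.  0.]
[ -1.2 -16.8   0.8] [-0. -0.  0.]
[ -1.2 -16.8   0.8] [-0. -0.  0.]
[ -1.2 -16.8   0.8] [-0. -0.  0.]
[ -1.2 -16.8   0.8] [-0. -0.  0.]
[ -1.2 -16.8   0.8] [-0. -0.  0.]
```

View pics/c18.png

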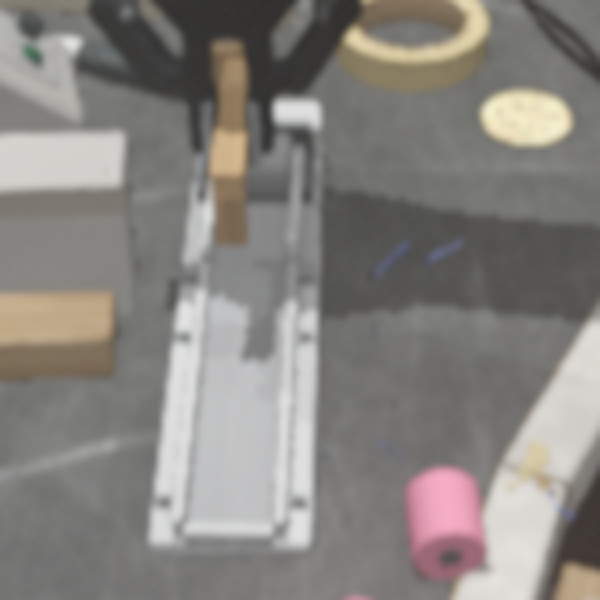

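>>> {"op": "play_rows", "data": {"increments": [[-1,-12,1,0,0,0,255],[-1,-17,1,0,0,0,255],[-1,-17,1,0,0,0,255],[-1,-17,1,0,0,0,255],[-1,-17,1,0,0,0,255]]}}

```text
clock: 23.8
tcp_pos: [0.5142, -0.0381, 0.12]
orientation: [-2.028, -2.395, 0.003]
contact_force: [-0.8, -0.2, -0.1]
grip_width: 0.0141
```

>>> {"op": "play_rows", "data": {"increments": [[-1,-17,1,0,0,0,255],[-1,-16,1,0,0,0,255],[-1,-12,3,0,0,0,255],[-1,-5,5,0,0,0,255],[0,0,5,0,0,0,255]]}}

```text
clock: 24.3
tcp_pos: [0.4536, -0.0523, 0.1014]
orientation: [-2.026, -2.386, 0.013]
contact_force: [0.6, 0.7, -0.3]
grip_width: 0.0143
```

Run:
```python
from st import *
st(4);print(delta((.4505,-.055,.0206)))
f=save('top','top14');cv2.imwrite('pics/c19.png',cv2.resize(f['color'][150:240,270:390],(800,600),interpolation=2))
s=save('side','side14');cv2.imwrite('pics/c20.png',cv2.resize(s['color'][130:250,280:400],(600,600),interpolation=2))
```

```text
t 24.3 jig [  -7.  -144.   101.4] corr y,z [148.9  56.5] rot [-0.0132 -0.003   0.0011] F x,y,z -0.6 0.7 -0.3 gw 0.0143 My [-0.01 -0.06  0.01]
(array([-2.5, -2.4, 80.8]), array([-0.0132, -0.003 ,  0.0011]))
```

View pics/c19.png

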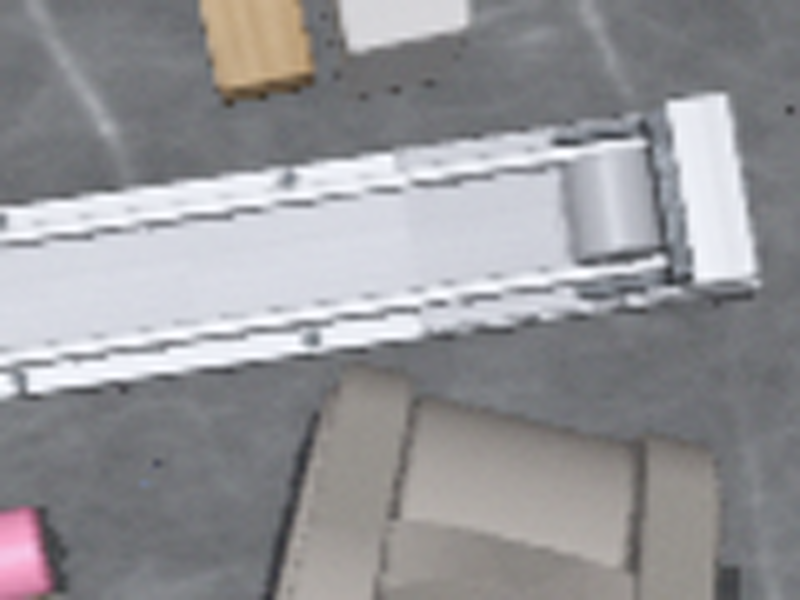

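View pics/c20.png

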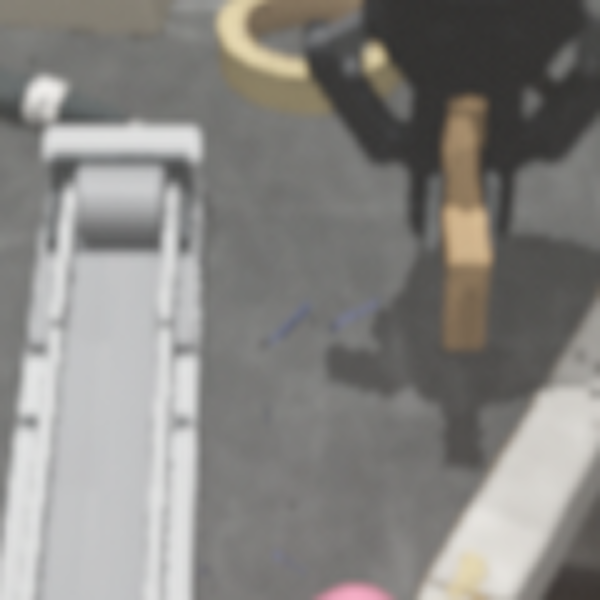

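>>> {"op": "play_rows", "data": {"increments": [[-1,-1,15,-0.005,-0.001,0,255],[-1,-1,15,-0.004,-0.001,0,255],[0,0,15,-0.003,0,0,255],[0,0,10,0,0,0,255],[0,0,5,0,0,0,255]]}}

```text
clock: 24.9
tcp_pos: [0.4576, -0.0534, 0.0394]
orientation: [2.028, 2.395, 0.004]
contact_force: [0.3, 0.4, -0.7]
grip_width: 0.0139
```

Run:
```python
from st import *
st(4);print(delta((.4505,-.055,.0206)))
```

```text
t 24.9 jig [  -5.2 -140.2   39.4] corr y,z [145.   -3.5] rot [0.004  0.0007 0.0041] F x,y,z -0.3 0.4 -0.7 gw 0.0139 My [ 0.01 -0.04 -0.04]
(array([-0.4, -7.3, 18.8]), array([0.004 , 0.0007, 0.0041]))
```

>>> {"op": "play_rows", "data": {"increments": [[0,-2,5,0.001,0.001,0.001,255],[0,0,5,0,0,0,255],[0,0,3,0,0,0,255],[0,0,1,0,0,0,255]]}}

```text
clock: 25.3
tcp_pos: [0.4567, -0.0537, 0.0245]
orientation: [2.029, 2.395, 0.005]
contact_force: [-0.2, -0.3, -0.5]
grip_width: 0.0142
```

Run:
```python
from st import *
st(4);print(delta((.4505,-.055,.0206)))
s=save('side','side15')
cv2.imwrite('pics/c21.png',cv2.resize(s['color'][150:240,330:420],(600,600),interpolation=2))
```

```text
t 25.3 jig [  -5.1 -141.1   24.5] corr y,z [145.8 -18.3] rot [ 0.0037 -0.0002  0.0033] F x,y,z 0.2 -0.2 -0.5 gw 0.0142 My [-0.01  0.    0.04]
(array([-0.3, -6.4,  3.9]), array([ 0.0037, -0.0002,  0.0033]))
```

View pics/c21.png

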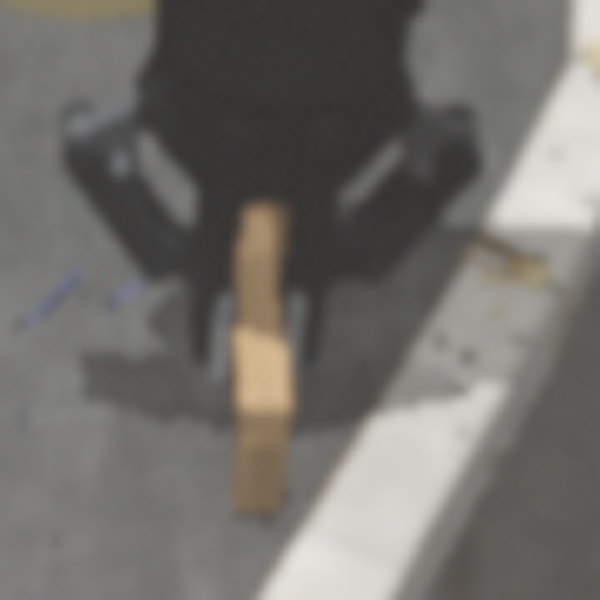

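>>> {"op": "play_rows", "data": {"increments": [[0,0,1.2,0.001,0,0,255],[0,0,1,0,0,0,255],[0,0,0.8,0,0,0,255]]}}

```text
clock: 25.65
tcp_pos: [0.4573, -0.0536, 0.0219]
orientation: [2.029, 2.395, 0.005]
contact_force: [0.0, -0.7, -0.3]
grip_width: 0.0141
```

Run:
```python
from st import *
st(4)
```

```text
t 25.65 jig [  -5.1 -140.5   21.9] corr y,z [145.2 -20.8] rot [ 0.0041 -0.0001  0.0034] F x,y,z 0.7 -0.1 -0.3 gw 0.0141 My [0.03 0.   0.03]
```

>>> {"op": "play_rows", "data": {"increments": [[0,0,0.7,0,0,0,255],[0,0,0.5,0,0,0,255]]}}

```text
clock: 25.85
tcp_pos: [0.4575, -0.0536, 0.0208]
orientation: [2.029, 2.395, 0.005]
contact_force: [-0.1, -0.1, -0.8]
grip_width: 0.0143
```

Run:
```python
from st import *
st(4)
```

```text
t 25.85 jig [  -5.1 -140.3   20.8] corr y,z [145.1 -21.9] rot [ 0.0045 -0.0001  0.0035] F x,y,z 0.1 -0.2 -0.8 gw 0.0143 My [-0.    0.02  0.02]
```

>>> {"op": "play_rows", "data": {"increments": [[0,0,0.5,0,0,0,255],[0,0,0.4,0,0,0,255]]}}

```text
clock: 26.05
tcp_pos: [0.4575, -0.0536, 0.0202]
orientation: [2.029, 2.395, 0.006]
contact_force: [-2.5, -0.8, 12.4]
grip_width: 0.0145
```

Run:
```python
from st import *
st(4)
```

```text
t 26.05 jig [  -5.1 -140.3   20.2] corr y,z [145.  -22.5] rot [ 0.0046 -0.0004  0.0033] F x,y,z 0.4 -2.6 12.4 gw 0.0145 My [0.07 0.59 0.03]
```

>>> {"op": "play_rows", "data": {"increments": [[0,0,0.5,0,0,0,255],[0,0,0.5,0,0,0,255]]}}

```text
clock: 26.25
tcp_pos: [0.4575, -0.0535, 0.0202]
orientation: [2.03, 2.395, 0.007]
contact_force: [-3.8, -0.6, 9.3]
grip_width: 0.0142
```

Run:
```python
from st import *
st(4)
```

```text
t 26.25 jig [  -5.1 -140.3   20.2] corr y,z [145.  -22.2] rot [ 0.0047 -0.0015  0.003 ] F x,y,z 0.0 -3.8 9.3 gw 0.0142 My [0.13 0.58 0.07]
```

>>> {"op": "play_rows", "data": {"increments": [[0,0,-0.3,0,0,0,200],[0,0,0,0,0,0,150],[0,0,0,0,0,0,110],[0,0,0,0,0,0,90],[0,0,0,0,0,0,90]]}}

```text
clock: 26.75
tcp_pos: [0.4578, -0.0536, 0.0207]
orientation: [2.03, 2.395, 0.008]
contact_force: [0.5, -0.3, 0.0]
grip_width: 0.055
```

Run:
```python
from st import *
st(4)
```

```text
t 26.75 jig [  -5.  -140.    20.7] corr y,z [144.7 -21.7] rot [ 0.0054 -0.0013  0.0029] F x,y,z 0.4 0.5 0.0 gw 0.055 My [0.   0.04 0.01]
```

>>> {"op": "play_rows", "data": {"increments": [[0,0,-6,0.002,0,0,90],[0,0,-12,0.001,0,0,90],[0,0,-20,0,0,0,90],[0,0,-25,0,0,0,90],[0,0,-30,0,0,0,90]]}}

```text
clock: 27.25
tcp_pos: [0.4548, -0.0541, 0.1161]
orientation: [-2.029, -2.392, 0.005]
contact_force: [1.3, -0.5, 0.2]
grip_width: 0.0551
```

>>> {"op": "play_rows", "data": {"increments": [[25,-5,-20,0,0,0,90],[30,-5,-10,0,0,0,90],[35,0,0,0,0,0,90],[35,0,0,0,0,0,90],[35,0,0,0,0,0,90]]}}

```text
clock: 27.75
tcp_pos: [0.4228, 0.1016, 0.1568]
orientation: [2.046, 2.379, 0.012]
contact_force: [0.6, 0.2, 0.3]
grip_width: 0.0554
```

>>> {"op": "play_rows", "data": {"increments": [[35,0,0,0,0,0,90],[35,0,0,0,0,0,90],[25,0,0,0,0,0,90],[10,0,0,0,0,0,90],[0,0,0,0,0,0,90]]}}

```text
clock: 28.25
tcp_pos: [0.4055, 0.2135, 0.162]
orientation: [2.039, 2.384, 0.022]
contact_force: [-0.4, -0.4, 0.3]
grip_width: 0.0556
```

Run:
```python
from st import *
o=r.get_obs();print(o['tcp_pos'],abs(o['qvel']).max())
f=save('top','top16');s=save('side','side16')
cv2.imwrite('pics/c22.png',np.vstack([cv2.resize(f['color'][140:260,230:430],(750,450),interpolation=2)]))
cv2.imwrite('pics/c23.png',cv2.resize(s['color'][140:290,255:405],(600,600),interpolation=2))
hsv=cv2.cvtColor(s['color'],cv2.COLOR_BGR2HSV)
```

```text
[0.40547348 0.21353998 0.16203388] 0.015611574040637408
```

View pics/c22.png

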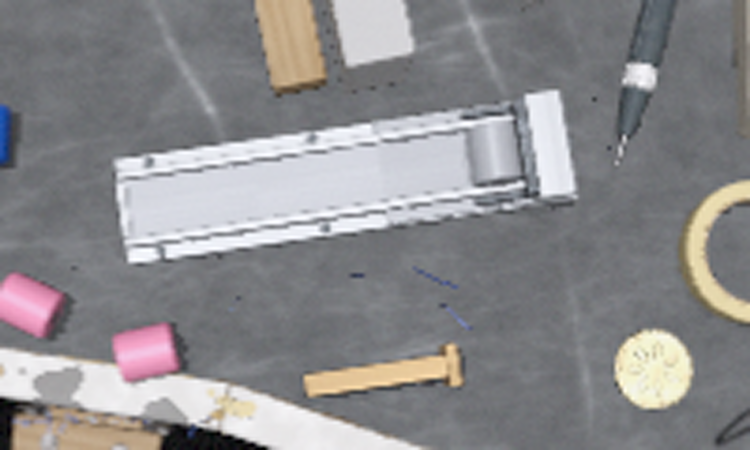

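View pics/c23.png

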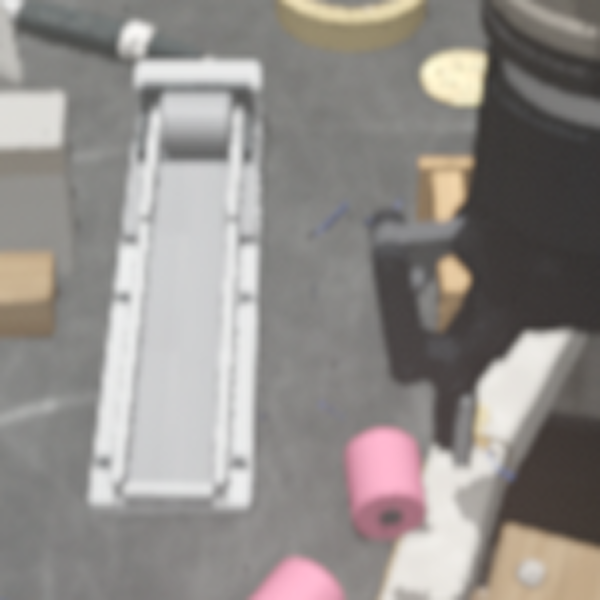

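Run:
```python
from st import *
f=load('top16');q=lambda x,y:(230+(x+.5)/3.75-.5,140+(y+.5)/3.75-.5)
print('roller',J(onz(f,*q(470,155),.036)),J(onz(f,*q(521,150),.036)),J(bydepth(f,*q(495,150))))
print('disc',onz(f,*q(653,369),.005))
hsv=cv2.cvtColor(f['color'],cv2.COLOR_BGR2HSV)
m=((hsv[...,1]>80)&(hsv[...,0]>8)&(hsv[...,0]<28))
P=np.array([bydepth(f,u,v) for v in range(228,250) for u in range(308,358) if m[v,u]])
d=(P[:,:2]-P[:,:2].mean(0))@X;
b=d<45;k=np.polyfit(d[b],P[b,2],1);print('bar slope deg',np.degrees(np.arctan(k[0])),'height',P[b,2].mean(),d.min(),d.max())
f0=load('top0')
P=np.array([bydepth(f0,u,v) for v in range(228,252) for u in range(308,358) if ((lambda h:h[1]>80 and 8<h[0]<28)(cv2.cvtColor(f0['color'][v:v+1,u:u+1],cv2.COLOR_BGR2HSV)[0,0]))])
d=(P[:,:2]-P[:,:2].mean(0))@X;b=d<45;print('before',np.degrees(np.arctan(np.polyfit(d[b],P[b,2],1)[0])),P[b,2].mean())
r.hand_in()
```

```text
roller [86.4  3.7 36. ] [123.   2.  36.] [101.7   2.2  53.3]
disc [ 0.46486835 -0.25868885  0.005     ]
bar slope deg -13.846848624518907 height 0.05064512958916461 -0.06231260790168997 0.054616067342832336
before -14.233600536685062 0.0495784792726458
the job is handed in; nothing more can be done
```

The job is done and handed in at about 28 s of the 72 s allowed. I took the paddle by its bar and rolled the bare steel roller up the ramp and over the lip. I then pushed the cradle to the end block, bedded the roller, and set the paddle down near where it had stood.

- **Press:** It held 12.0 to 14.8 N for about 2 s, with the last 1.1 s at about 14.7 N. The highest sample I read was 14.8 N, but I only sampled at the ends of the moves. The paddle tip stopped dead there, which is how I judged the hard stop.
- **Seating:** In the last images the roller's centre is at jig x ≈ 104.7 mm, against 104.8 mm nominal with the cradle home. The back plate lies against the end block.
- **Gilt disc:** It has not moved (0.4649, −0.2587 m, against 0.4652, −0.2590 m before).
- **Paddle:** It stands upright on the worktop, clear of the jig. It touched down at a tool height of 20.2 mm, against 20.4 mm when I grasped it.
- **One check did not work:** My fit of the bar's level from depth gave −13.8°, against −14.2° at the start, when the paddle was standing level. The fit code was faulty (a units slip let the blade in), so it shows no change but is not an absolute level reading.
- **Not measured:** I did not measure the roller's speed. I pushed at about 35 mm/s or less.

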